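Soak the half-hitch tool tip-down in its cleaning vial

ROBOT

A 6-joint arm with a two-finger parallel gripper is mounted at the origin on the work surface. World frame = base frame: x ahead of the robot, y to its left, z up, the work surface at z = 0. Lengths are in mm, angles in rad, forces in N, time in s.
With the tool pointing down it reaches from about 400 to 825 mm from the base axis. Payload 7 kg.
Tool frame: the origin (TCP) lies at the very end of the fingers, on their centre line; the grasp point (between the pads) lies 19 mm behind it; z points along the fingers, y is the line along which they close (so a half turn about z gives the same grasp; the last joint's range is limited). The gripper opens to 85 mm and grips with 20 to 120 N. Pads are 22 mm wide; open, the fingers measure 114 mm over their backs; the gripper's body (76 mm by 85 mm) begins 54 mm behind the grasp point. The pads swing forward as they close: fully open they stand 13 mm farther back than shut.
Start: joints at [1.524, 0.359, 0.012, 0, -1.224, -0.288], TCP at [221.8, 637.495, 204.302] pointing down, gripper open.
Joint ranges: [-3.07, 3.07], [-1.43, 2.12], [-1.02, 1.25], [-3.03, 1.67], [-3.05, -0], [-3.03, 3.03]. Speed limits (rad/s): [2.39, 2.39, 3.01, 3.14, 3.14, 3.14].

INTERFACE

Orientations are given as a 3x3 rotation matrix whose columns are the frame's x, y, z axes.
In Python, from workcell import arm gives the robot as it stands.
- The arm moves only by the tool carry_out, never from a script. Its argument "moves" is a list of rows, each an object of numbers: "gripper": the closure, from 0 (fully open) to 1 (shut); "x", "y", "z": the shift along the tool's x, y, z in cm; "wx", "wy", "wz": the turn, a rotation vector about the tool's x, y, z in rad. In form: [{"gripper": .., "x": .., "y": .., "z": .., "wx": .., "wy": .., "wz": ..}, ...]. A call has 1 to 20 rows; each row shifts and turns the commanded pose from where the row before left it, along the tool's axes as they then stand; what a row does not reach is not made up. A row lasts 1/8 s, in which the tool goes at most 62.5 mm and 10.7 degrees, less where a joint would pass 70% of its speed; a pose out of reach is approached as far as the arm can. A call is refused whole if a number of a shift passes 6.25 or a number of a turn 0.188, either way. A call with a gripper value outside its range is refused whole. The fingers move at their own pace and stop on an object; the grip force is fixed at half the most. Time passes only in rows, so rows that do not move let the fingers close. It gives the time, the measured TCP pose, the force, the opening and the grip force at its end, in the units of the state.
- arm.read_state(): the state, without advancing time (a new reading comes with each control period).
- arm.camera(name): name is "side" or "top" or "wrist"; returns a dict with "image" (480x640x3 uint8, blue, green, red), "depth" (480x640 float32, mm along the optical axis (not along the pixel's ray), 0 where there is no reading), "fov_y" (degrees; the focal length in pixels is half the picture's height over the tangent of half this angle, whatever the lens; pixels are square), "cx", "cy" (the principal point, pixels), "extrinsics" (4x4, takes a point from camera to world coordinates). Camera axes: x right, y down, z forward; pixel columns grow to the right and rows downward; lengths in mm; the calibration is good to about 2 mm. The wrist camera is an equidistant fisheye: a pixel r from the principal point sees the ray r / f radians off the axis. A picture is of the moment at which its call begins.
- arm.sign_off(): hands the job in; it is judged then, once.
The state is a dict: "time_s": time; "qpos": joint angles; "qvel": joint speeds; "tau": joint torques, N m; "eef_pos": TCP position; "tool_rot": TCP orientation; "ft_force": force on the tool from outside, world axes, zero at the start; "torque": the same for the moment, N m; "finger_gap": opening from 0.0 (shut) to 1.0 (fully open); "grip_force": force on a finger pad.
Only numpy, scipy, OpenCV 4.12 (cv2) and the standard library are available. Lean on these libraries where they do the work, as an engineer would, in place of code of your own. Each camera call takes 0.05 s, during which the arm holds its last target. There are 200 camera calls.

TASK

The straight half-hitch tool is standing in the rack with its steel shank up; put it to soak, shank down, in the cleaning vial. Take the dust cap off the vial and set it down on the bench clear of the block, lay the tool down across the notched rest (or flat on the bench) and let go to change your grip and turn it end for end, then lower its shank gently into the narrow glass vial until the collar sits on the rim. Leave it standing there; don't drop the cap, let the tool fall into the vial or force it, and don't disturb the other things on the bench.

Things in the scene. Friction and masses are not known exactly. Their poses are not given: they have to be found in the camera images.
- hitch_tool: Half-hitch tool (about 60 g), straight, round, 148 mm long: brass handle 12 mm thick from 0 to 86 mm, collar 16 mm thick from 86 to 90 mm, then a plain steel shank 6 mm thick, its last 8 mm tapering to 2.4 mm. Origin: centre of the handle end; z runs along it towards the shank tip. Starts upright in one well of the rack, shank up, 44 mm of handle showing between rack and collar.
- tool_tip (a point): Tip of the shank of the half-hitch tool, on its axis, 148 mm from the handle end.
- tool_collar (a point): On the axis of the half-hitch tool, at the shank side face of its collar, 90 mm from the handle end: this face must come down on the vial's rim.
- whip_finisher: Bystander: whip finisher in the other well of the rack, 80 mm from the half-hitch tool. Brass handle 12 mm thick, 75 mm long, with a bent steel wire on top instead of a straight shank, 148 mm in all. Origin at the handle end, z along the handle.
- rack: Fixed wooden rack, 142 mm deep (x), 220 mm wide (y), on the left or right half of the bench (the vial on the other). Origin: on the bench under it; front faces -x. Front step, 50 mm high, x -77 to +1 mm, has two wells 14 mm across, 42 mm deep, at x -38, y -40 and +40 mm. Rear step, 72 mm high, x +1 to +65 mm, has three pegs 122 mm high, spools on two.
- vial_block: Fixed wooden block, 80 x 80 mm and 42 mm high, holding the cleaning vial upright in its middle. Origin: centre of its underside, on the bench.
- vial_mouth (a point): Centre of the vial's open mouth, 85 mm above the bench. The vial is a rigid glass tube, 14 mm outside, 9 mm bore, vertical, bore 65 mm deep; 43 mm of it stands above the block. Fixed.
- dust_cap: White dust cap sitting loosely over the vial's mouth (about 20 g): a cylinder 25 mm in diameter, 24 mm high, open below, 17 mm across inside, skirt 19 mm deep; lifts straight off. Origin: centre of its open lower end (66 mm above the bench at the start), z towards its closed top. It stands stably on its open end.
- tool_rest: Fixed wooden rest to lay a tool across: base 104 (x) x 106 (y) x 8 mm, two cheeks 8 mm thick at y -45 and +45 mm, each with 90-degree V notches at x -25, 0, +25 mm, bottoms 35 mm and teeth 48 mm above the bench. Origin: centre of its underside. A tool lies along its y axis, either way round; a 12 mm handle's axis is then 44 mm, a 6 mm shank's 40 mm above the bench (shank 3 degrees low).
- rest_notch (a point): Bottom of the middle notch line of the tool rest, halfway between the cheeks, 35 mm above the bench.
- spool_1: A bystander: thread spool, 29 mm in diameter, 32 mm high, on a peg of the rack's rear step. Origin: centre of its underside.
- spool_2: A bystander: thread spool, same size, on another peg of the rack's rear step. Origin: centre of its underside.
- spool_3: A bystander: thread spool, same size, standing on the bench to the robot's left. Origin: centre of its underside.
- resin_bottle: A bystander: small bottle, 34 mm in diameter, 105 mm high, standing behind the middle of the bench. Origin: centre of its underside.
- wax_jar: A bystander: low jar, 42 mm in diameter, 48 mm high, standing on the bench to the robot's right. Origin: centre of its underside.
- bobbin: A bystander: bobbin holder on a round foot 40 mm in diameter, spool on top, 125 mm high, standing at the back. Origin: centre of its underside.
Mind the look-alikes: they are no part of the job. What is shaped like the dust_cap but brown or pink is not meant.

How it is judged (in metres and radians):
On the way:
1. the half-hitch tool has been laid down, lying within 20 degrees of level and let go at rest (angle between the z axis of hitch_tool and the z axis of vial_block, either way round above 1.22 rad and contact force between the fingers and hitch_tool below 0.05 N and linear speed of hitch_tool below 0.03 m/s), for 0.2 s.
At the end, for the whole second after the job is handed in: The half-hitch tool stands shank-down in the vial, its collar within 4 mm of the rim and 5 mm of the vial's axis, within 7 degrees of upright and at rest; the dust cap lies or stands at rest on the bench, more than 55 mm from the vial's axis (horizontal distance between tool_collar and vial_mouth below 0.005 m and z of tool_collar in the frame of vial_mouth below 0.004 m and z of tool_tip in the frame of vial_mouth below -0.05 m and angle between the z axis of hitch_tool and the z axis of vial_block, either way round below 0.12 rad and linear speed of each of hitch_tool, dust_cap below 0.02 m/s and height (world z) of dust_cap below 0.03 m and horizontal distance between dust_cap and vial_mouth above 0.055 m); the robot touches nothing.
It fails at once if the tool was dropped into the vial (faster than 0.35 m/s with its tip in the mouth) (z of tool_tip in the frame of vial_mouth below -0.003 m and horizontal distance between tool_tip and vial_mouth below 0.006 m and linear speed of hitch_tool above 0.35 m/s).
It fails at once if the dust cap was dropped or flung (faster than 1 m/s out of the fingers) (linear speed of dust_cap above 1 m/s and contact force between the fingers and dust_cap below 0.05 N).
It fails at once if the glass vial was forced (the tool pressed on it with more than 40 N) (contact force between hitch_tool and vial_block above 40 N).
It fails at once if a bystander was disturbed (moved more than 30 mm) (distance of any of whip_finisher, spool_1, spool_2, spool_3, resin_bottle, wax_jar, bobbin from where it was at the start of the episode above 0.03 m).
It also fails if it takes over 72 s, if anything falls off the work surface, if the arm or the gripper's body presses on something with over 40 N, if the wrist force passes 120 N, or if a joint passes its speed limit or range.

## Working session

There is one attempt and no reset: what is moved stays moved. The work goes in short steps, Python scripts to look and compute and a tool call to move; the robot and the scene stay as the last step left them, time stands still between calls to the robot, and variables do not carry over. Pictures are saved under pics/ and viewed, at most 13 in all, crops included, and the job is handed in when it is done.

Besides the shell and the picture viewer there is one more tool, called after "Request:" as name([rows], argument=value, ...), one row to a line, values as JSON. carry_out: Moves the arm, as the interface text tells. Its arguments: {"type":"object","properties":{"moves":{"type":"array","items":{"type":"object","properties":{"gripper":{"type":"number"},"x":{"type":"number"},"y":{"type":"number"},"z":{"type":"number"},"wx":{"type":"number"},"wy":{"type":"number"},"wz":{"type":"number"}}}}},"required":["moves"]}

```bash
mkdir -p pics
cat > h.py <<'E'
import numpy as np, cv2
from workcell import arm
def shot(n,f=None):
    c=arm.camera(n)
    if f: cv2.imwrite('pics/'+f,c['image']); np.savez('pics/'+f+'.npz',**c)
    return c
def load(f): return np.load('pics/'+f+'.npz')
def cloud(c):
    f=240/np.tan(np.radians(float(c['fov_y']))/2)
    d=c['depth']; v,u=np.mgrid[:480,:640]
    P=np.stack([(u-c['cx'])/f*d,(v-c['cy'])/f*d,d],-1)
    E=c['extrinsics']; return P@E[:3,:3].T+E[:3,3]
E
python3 - <<'E'
from h import *
for n in('top','side'):
    c=shot(n,n+'0.png'); print(n,c['fov_y'],c['extrinsics'].round(3).tolist())
s=arm.read_state();print(s)
E
```

```text
top 49.13653283647757 [[0.008, -0.999, 0.045, 558.371], [-1.0, -0.007, 0.025, -24.55], [-0.024, -0.046, -0.999, 1332.545], [0.0, 0.0, 0.0, 1.0]]
side 56.35601920875792 [[0.971, -0.127, 0.205, 444.092], [-0.24, -0.561, 0.792, -748.482], [0.014, -0.818, -0.575, 648.256], [0.0, 0.0, 0.0, 1.0]]
{'time_s': 0.1, 'qpos': array([ 1.52408411e+00,  3.59330475e-01,  1.11379085e-02, -3.30624230e-04,
       -1.22411469e+00, -2.88123252e-01]), 'qvel': array([-2.19940999e-04,  1.25446896e-04,  2.53981017e-03,  9.61688208e-04,
        5.73484617e-05,  5.00533911e-04]), 'tau': array([-1.82081250e-03, -5.84765053e+01,  2.94104630e+01,  6.95443690e+00,
       -3.22323423e-03,  3.58894354e-06]), 'eef_pos': array([221.66445082, 637.04873995, 203.43812248]), 'tool_rot': array([[ 9.44427414e-01, -3.28719811e-01, -3.81167272e-04],
       [-3.28720006e-01, -9.44426240e-01, -1.49474824e-03],
       [ 1.31368986e-04,  1.53697852e-03, -9.99998810e-01]]), 'ft_force': array([-0.04397169,  0.66431684,  1.02963813]), 'torque': array([ 0.00549153, -0.00806635,  0.0539399 ]), 'grip_force': 0.0, 'finger_gap': 1.0011080918581678}
```

View pics/top0.png

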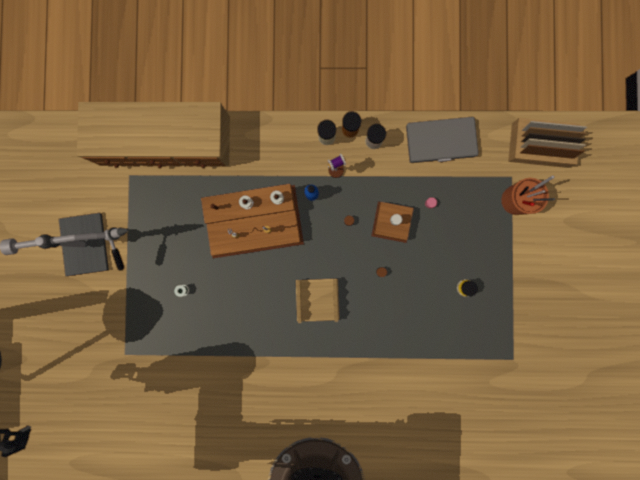

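View pics/side0.png

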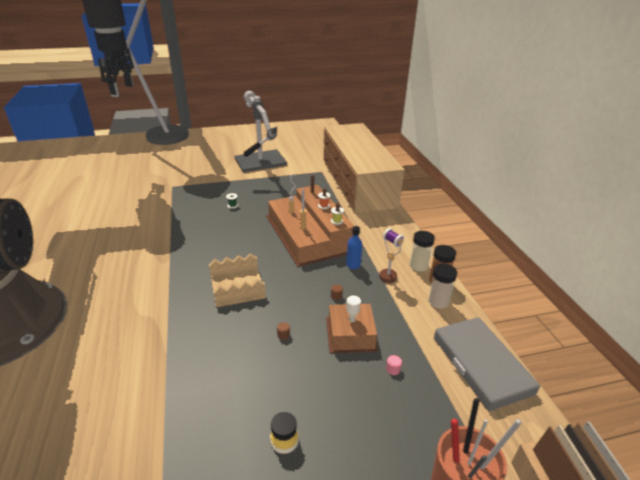

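The top view shows the rack at about (252,222), the vial block at (394,221) with the white cap at (396,219), and the rest at (318,300). The wells are at (234,233) and (266,229). The side view confirms this layout. I'll enlarge the tools and measure.

Run:
```python
from h import *
a=load('top0.png');b=load('side0.png')
A=cv2.resize(a['image'][175:330,195:425],None,fx=3.4,fy=3.4,interpolation=2)[:, :782]
B=cv2.resize(b['image'][165:275,260:370],None,fx=5.4,fy=5.4,interpolation=2)
cv2.imwrite('pics/a1.png',A);cv2.imwrite('pics/b1.png',B)
P=cloud(a);Q=cloud(b)
def rect(P,m,name):
    p=P[m].astype(np.float32); r=cv2.minAreaRect(p[:,:2].copy()); print(name,len(p),np.round(r[0],1),np.round(r[1],1),round(r[2],1),'z',p[:,2].min().round(1),p[:,2].max().round(1), 'med',np.median(p,0).round(1))
v,u=np.mgrid[:480,:640]
def reg(u0,u1,v0,v1): return (u>=u0)&(u<=u1)&(v>=v0)&(v<=v1)
z=P[...,2]
rect(P,reg(360,425,190,255)&(abs(z-42)<6),'block')
rect(P,reg(385,410,205,235)&(z>75),'cap')
rect(P,reg(290,345,270,330)&(z>25),'cheeks')
rect(P,reg(290,345,270,330)&(z>4),'restall')
rect(P,reg(195,310,180,262)&(abs(z-50)<6),'rackfront')
rect(P,reg(195,310,180,262)&(abs(z-72)<6),'rackrear')
for n,w in(('L',(225,245,225,242)),('R',(250,275,222,238))): 
    m=reg(*w)&(z>62); print(n,np.round(P[m],1).tolist())
zz=Q[...,2]
rect(Q,((v>285)&(v<325)&(u>340)&(u<365))&(zz>70),'capside')
for n,w in(('L',(284,298,175,214)),('R',(298,308,185,230))): 
    m=reg(*w)&(zz>60)&(Q[...,0]<560); print(n,m.sum());
    for h in range(60,150,10):
        k=m&(abs(zz-h)<5); 
        if k.any(): print(h,k.sum(),np.median(Q[k],0).round(1))
```

```text
block 926 [ 663.1 -188.5] [80.8 80.3] 79.1 z 36.0 47.8 med [ 661.4 -187.3   40.9]
cap 95 [ 618.4 -108.8] [ 23.4 205.6] 29.0 z 75.2 1332.5 med [ 662.5 -188.    89.8]
cheeks 305 [ 4.852e+02 -1.000e-01] [144.4  98.4] 2.2 z 26.5 1332.5 med [466.7 -24.6  40.2]
restall 1573 [472.5  -2.1] [170.  137.4] 2.0 z 4.0 1332.5 med [464.3  -1.3   7.5]
rackfront 2640 [660.  141.1] [130.4 263.2] 9.3 z 44.0 55.8 med [631.3 156.7  48.6]
rackrear 2055 [682.3 143.5] [109.4 265.1] 9.2 z 66.0 77.8 med [698.8 169.   70.4]
L [[634.9, 199.2, 149.5], [636.9, 200.3, 119.0], [632.6, 199.0, 150.5], [634.4, 199.9, 121.0], [634.6, 197.9, 119.0], [630.2, 198.8, 151.4], [631.6, 198.4, 128.8], [632.8, 199.5, 110.5], [628.1, 199.3, 148.6], [629.3, 198.4, 128.8], [630.0, 198.2, 117.3], [558.4, -24.6, 1332.5], [626.0, 199.6, 146.9], [625.7, 196.4, 151.7], [627.0, 198.5, 128.3], [628.1, 199.4, 110.6], [628.4, 198.2, 104.3], [629.6, 197.0, 84.4], [630.1, 196.1, 75.9], [623.6, 196.9, 148.9], [624.1, 196.2, 140.5], [625.9, 197.6, 107.1], [627.0, 198.8, 87.2], [627.1, 196.7, 86.0], [627.1, 194.2, 86.4], [627.3, 192.3, 83.4], [
[... 870 characters left out ...]
24.1], [638.7, 116.3, 99.1], [638.7, 113.9, 99.5], [638.8, 111.7, 97.9], [636.6, 126.4, 94.1], [634.2, 119.4, 132.0], [634.3, 117.2, 131.8], [635.0, 116.2, 120.3], [635.9, 115.5, 105.8], [636.8, 114.8, 91.5], [636.5, 111.8, 96.8], [638.1, 112.1, 72.3], [634.1, 123.8, 95.7], [634.1, 121.3, 96.9], [634.3, 119.2, 94.1], [634.2, 116.7, 95.3], [634.2, 114.3, 95.5], [634.3, 112.1, 94.1], [636.0, 112.6, 67.1], [631.7, 123.5, 97.4], [631.6, 121.0, 99.2], [631.7, 118.8, 97.4], [631.8, 116.6, 95.8], [631.8, 114.2, 96.5], [633.1, 114.2, 74.7], [629.3, 118.8, 97.5], [629.2, 116.1, 100.3], [631.2, 117.5, 66.3]]
capside 207 [ 559.8 -464.4] [613.   24.4] 70.1 z 70.0 648.3 med [ 657.6 -193.4   88.3]
L 1
R 3
```

View pics/a1.png

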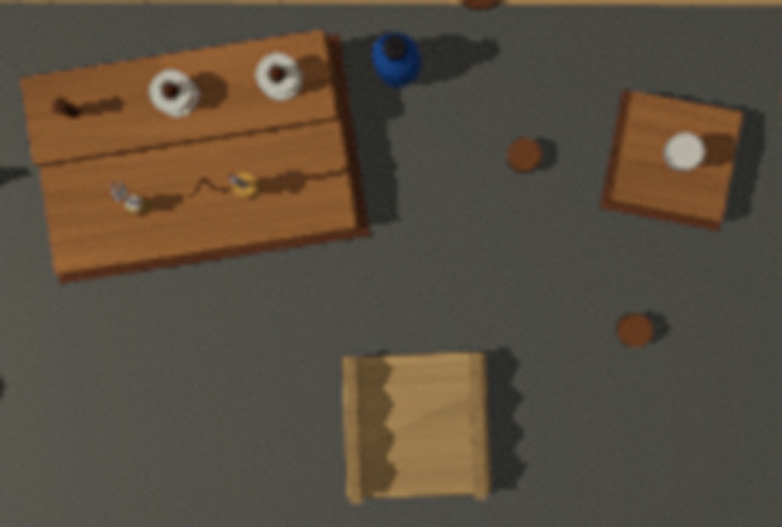

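View pics/b1.png

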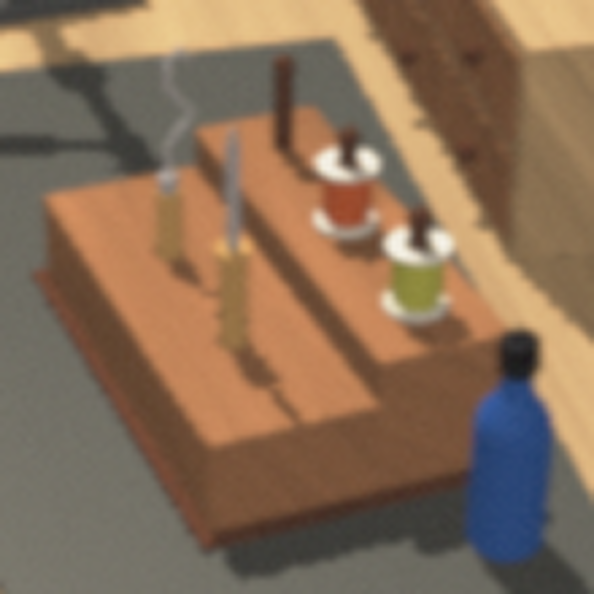

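In the crops, the tool with the straight shank and wide collar is the right-hand well at crop a1 (243,184), near world (635,117). The bent-wire whip finisher is in the left well. Next I'll measure the positions more precisely.

Run:
```python
from h import *
a=load('top0.png');b=load('side0.png')
for n,c in(('top',a),('side',b)):
    P=cloud(c);ok=c['depth']>0;x,y,z=P[...,0],P[...,1],P[...,2];print(n)
    def R(nm,m):
        m=m&ok; p=P[m].astype(np.float32)
        if len(p)<4: print(nm,len(p));return
        r=cv2.minAreaRect(p[:,:2].copy()); print(nm,len(p),np.round(r[0],1),np.round(r[1],1),round(r[2],1),'mean',p.mean(0).round(1))
    def box(cx,cy,r,z0,z1): return (abs(x-cx)<r)&(abs(y-cy)<r)&(z>z0)&(z<z1)
    R('captop',box(661,-188,25,85,95))
    R('captop/vial',box(661,-188,25,60,95))
    R('block',box(661,-188,65,38,46))
    R('restbase',box(465,0,90,5,12)); R('resttop',box(465,0,90,30,60)); R('restall',box(465,0,75,6,60))
    for s in(-45,45):R('cheek',box(465,s,22,20,60)|((abs(x-465)<65)&(abs(y-s)<15)&(z>20)&(z<60)))
    R('collar',box(635,117,20,90,103)); R('shank',box(635,117,20,108,160)); R('handle',box(635,117,20,58,90))
    for nm,cx,cy in(('pink',705,-275),('jar',505,-360),('brown',545,-160)): R(nm,box(cx,cy,45,10,80))
    R('bottle',box(720,10,50,20,120))
    R('bench',box(600,-290,30,-20,20)); print(z[box(600,-290,30,-20,20)&ok].mean())
```

```text
top
captop 86 [ 663.1 -187.7] [21.9 23.6] 45.1 mean [ 662.7 -188.    89.8]
captop/vial 98 [ 662.4 -188.2] [23.7 23.3] 34.3 mean [ 662.1 -187.4   88.3]
block 790 [ 663.1 -188.4] [80.6 80.3] 79.1 mean [ 662.5 -188.3   41.3]
restbase 1043 [467.4  -0.9] [176.9 175.3] 4.5 mean [465.   -0.9   7.4]
resttop 286 [464.8  -0.8] [103.6  98.5] 2.2 mean [465.3  -1.3  40.1]
restall 1103 [457.7   2.2] [139.4 143.7] 3.5 mean [464.5  -0.6  16.8]
cheek 148 [466.4 -45.9] [103.5   8. ] 2.5 mean [466.2 -45.7  40. ]
cheek 154 [463.  44.] [103.6   8.6] 2.2 mean [463.9  43.6  38.7]
collar 27 [637. 118.] [12.7 15.1] 52.0 mean [636.6 117.2  96.5]
shank 10 [635.9 117.5] [3.3 4.5] 10.8 mean [636.  117.4 139.8]
handle 5 [634.2 114.3] [1.4 8.8] 51.9 mean [634.5 114.   67.9]
pink 98 [ 700.3 -260.9] [23.4 74.7] 24.1 mean [ 707.3 -276.8   24.3]
jar 276 [ 499.6 -369.9] [39.5 39.7] 38.0 mean [ 499.9 -367.8   39.5]
brown 83 [ 537.2 -160.8] [22.5 23.9] 2.8 mean [ 537.  -160.6   22.5]
bottle 211 [712.3  35.6] [33.  89.1] 44.2 mean [721.1  22.1  70. ]
bench 563 [ 600.9 -289.9] [58.2 59.9] 0.3 mean [ 6.003e+02 -2.893e+02 -1
[... 499 characters left out ...]
23 [464.5 -44.4] [103.8  12.7] 2.2 mean [463.8 -46.6  33.3]
cheek 454 [460.1  45.9] [103.3  14.6] 2.9 mean [459.7  43.2  33.3]
collar 33 [633.7 117.9] [14.8 15.3] 2.3 mean [633.4 117.6  96.6]
shank 52 [633.3 118. ] [10.7  4.7] 77.2 mean [633.6 118.5 130.5]
handle 58 [633.  117.3] [7.1 9.5] 77.3 mean [632.8 116.6  73.6]
pink 298 [ 694.7 -259.7] [25.  78.9] 31.2 mean [ 697.9 -265.5   23.2]
jar 894 [ 496.5 -371.8] [40.2 39.2] 38.4 mean [ 495.5 -376.9   36.8]
brown 156 [ 533.5 -160.7] [23.4 23.9] 55.9 mean [ 533.4 -163.5   20.8]
bottle 586 [713.4  36.6] [39.3 88.2] 41.6 mean [716.1  20.9  56. ]
bench 1018 [ 599.9 -290.1] [59.7 59.9] 0.3 mean [ 5.998e+02 -2.909e+02  1.000e-01]
0.05758148116284137
```

Request:
carry_out([
  {"wz":0.1765},
  {"wz":0.1765},
  {"wz":0.1765},
  {"wz":0.1765},
  {"wz":0.1765},
  {"wz":0.1765},
  {"wz":0.1765},
  {"x":5.15,"y":-2.75},
  {"x":5.15,"y":-2.75},
  {"x":5.15,"y":-2.75},
  {"x":5.15,"y":-2.75},
  {"x":5.15,"y":-2.75},
  {"x":5.15,"y":-2.75},
  {"x":5.15,"y":-2.75},
  {"x":5.15,"y":-2.75},
  {"x":5.15,"y":-2.75},
  {"x":5.15,"y":-2.75},
  {"x":5.15,"y":-2.75},
  {"x":5.15,"y":-2.75},
])

```text
schema error: expected keys gripper, x, y, z, wx, wy, wz
```

Request:
carry_out([
  {"x":5.15,"y":-2.75},
  {"x":5.15,"y":-2.75},
  {"x":5.15,"y":-2.75,"gripper":0.3},
  {"x":5.15,"y":-2.75,"gripper":0.3},
  {"gripper":0.3},
  {"gripper":0.3},
])

```text
schema error: expected keys gripper, x, y, z, wx, wy, wz
```

Request:
carry_out([
  {"gripper":0,"x":0,"y":0,"z":0,"wx":0,"wy":0,"wz":0.1765},
  {"gripper":0,"x":0,"y":0,"z":0,"wx":0,"wy":0,"wz":0.1765},
  {"gripper":0,"x":0,"y":0,"z":0,"wx":0,"wy":0,"wz":0.1765},
  {"gripper":0,"x":0,"y":0,"z":0,"wx":0,"wy":0,"wz":0.1765},
  {"gripper":0,"x":0,"y":0,"z":0,"wx":0,"wy":0,"wz":0.1765},
  {"gripper":0,"x":0,"y":0,"z":0,"wx":0,"wy":0,"wz":0.1765},
  {"gripper":0,"x":0,"y":0,"z":0,"wx":0,"wy":0,"wz":0.1765},
  {"gripper":0,"x":5.15,"y":-2.75,"z":0,"wx":0,"wy":0,"wz":0},
  {"gripper":0,"x":5.15,"y":-2.75,"z":0,"wx":0,"wy":0,"wz":0},
  {"gripper":0,"x":5.15,"y":-2.75,"z":0,"wx":0,"wy":0,"wz":0},
  {"gripper":0,"x":5.15,"y":-2.75,"z":0,"wx":0,"wy":0,"wz":0},
  {"gripper":0,"x":5.15,"y":-2.75,"z":0,"wx":0,"wy":0,"wz":0},
  {"gripper":0,"x":5.15,"y":-2.75,"z":0,"wx":0,"wy":0,"wz":0},
  {"gripper":0,"x":5.15,"y":-2.75,"z":0,"wx":0,"wy":0,"wz":0},
  {"gripper":0,"x":5.15,"y":-2.75,"z":0,"wx":0,"wy":0,"wz":0},
  {"gripper":0,"x":5.15,"y":-2.75,"z":0,"wx":0,"wy":0,"wz":0},
  {"gripper":0,"x":5.15,"y":-2.75,"z":0,"wx":0,"wy":0,"wz":0},
  {"gripper":0,"x":5.15,"y":-2.75,"z":0,"wx":0,"wy":0,"wz":0},
])

```text
time_s: 2.35
eef_pos: [525.1, 69.3, 204.3]
tool_rot: [[0.001, -1.0, -0.0], [-1.0, -0.001, 0.0], [-0.0, 0.0, -1.0]]
ft_force: [0.9, 0.7, -0.3]
finger_gap: 1.004
grip_force: 0.0
```

Request:
carry_out([
  {"gripper":0,"x":5.15,"y":-2.75,"z":0,"wx":0,"wy":0,"wz":0},
  {"gripper":0,"x":5.15,"y":-2.75,"z":0,"wx":0,"wy":0,"wz":0},
  {"gripper":0,"x":5.15,"y":-2.75,"z":0,"wx":0,"wy":0,"wz":0},
  {"gripper":0.3,"x":5.15,"y":-2.75,"z":0,"wx":0,"wy":0,"wz":0},
  {"gripper":0.3,"x":5.15,"y":-2.75,"z":0,"wx":0,"wy":0,"wz":0},
  {"gripper":0.3,"x":0,"y":0,"z":0,"wx":0,"wy":0,"wz":0},
  {"gripper":0.3,"x":0,"y":0,"z":0,"wx":0,"wy":0,"wz":0},
])

```text
time_s: 3.22
eef_pos: [661.7, -186.5, 203.3]
tool_rot: [[-0.001, -1.0, -0.002], [-1.0, 0.001, 0.0], [-0.0, 0.002, -1.0]]
ft_force: [-0.2, -0.1, 0.3]
finger_gap: 0.702
grip_force: 0.0
```

Request:
carry_out([
  {"gripper":0.3,"x":0.15,"y":0,"z":3.5,"wx":0,"wy":0,"wz":0},
  {"gripper":0.3,"x":0,"y":0,"z":3.5,"wx":0,"wy":0,"wz":0},
  {"gripper":0.3,"x":0,"y":0,"z":3.5,"wx":0,"wy":0,"wz":0},
  {"gripper":0.3,"x":0,"y":0,"z":2.8,"wx":0,"wy":0,"wz":0},
  {"gripper":0.5,"x":0,"y":0,"z":0,"wx":0,"wy":0,"wz":0},
  {"gripper":0.6,"x":0,"y":0,"z":0,"wx":0,"wy":0,"wz":0},
  {"gripper":1,"x":0,"y":0,"z":0,"wx":0,"wy":0,"wz":0},
  {"gripper":1,"x":0,"y":0,"z":0,"wx":0,"wy":0,"wz":0},
  {"gripper":1,"x":0,"y":0,"z":0,"wx":0,"wy":0,"wz":0},
  {"gripper":1,"x":0,"y":0,"z":0,"wx":0,"wy":0,"wz":0},
])

```text
time_s: 4.47
eef_pos: [662.2, -187.8, 71.5]
tool_rot: [[0.0, -1.0, 0.0], [-1.0, -0.0, 0.0], [-0.0, -0.0, -1.0]]
ft_force: [0.3, -0.2, -0.6]
finger_gap: -0.005
grip_force: 0.0
```

Run:
```python
from h import *
a=shot('side','side1.png');w=shot('wrist','w1.png')
B=cv2.resize(a['image'][180:380,300:450],None,fx=3,fy=3,interpolation=2)
W=cv2.resize(w['image'],(450,338)); C=np.zeros((600,800,3),np.uint8)[:600,:]
C=np.zeros((600,450+330,3),np.uint8);C[:,:450]=B;C[:247,450:]=cv2.resize(w['image'],(330,247));cv2.imwrite('pics/c1.png',C)
print(arm.read_state()['finger_gap'])
```

```text
-0.002615929035205658
```

View pics/c1.png

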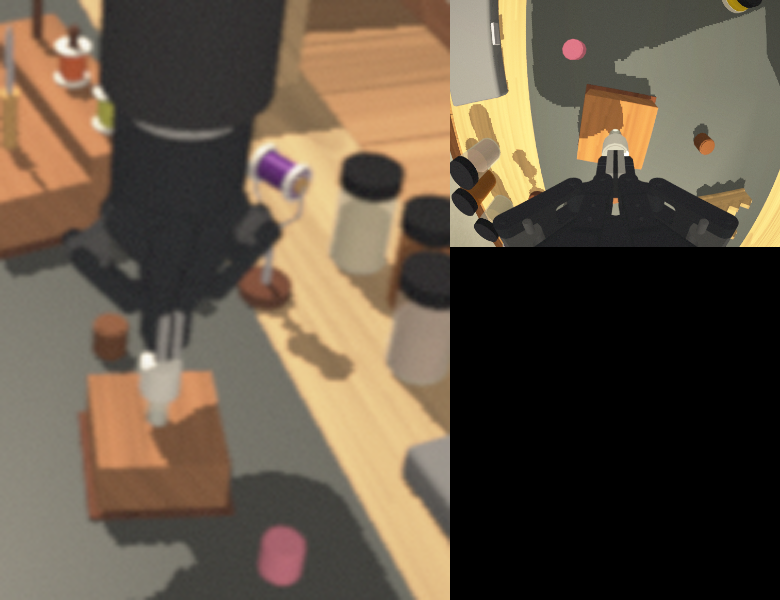

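Side view: the fingers have shut at about (172,335) in the crop, behind the cap. The cap is still on the vial near (160,380), seemingly pushed aside or tilted. I'll measure it.

Run:
```python
from h import *
c=load('side1.png');P=cloud(c);im=c['image'].astype(int)
v,u=np.mgrid[:480,:640]
m=(u>335)&(u<372)&(v>290)&(v<330)&(c['depth']>0)&(im.min(-1)>120)
p=P[m];print(m.sum(),p.min(0).round(1),p.max(0).round(1),np.median(p,0).round(1))
for h in range(42,96,4):
    k=m&(abs(P[...,2]-h)<2)
    if k.any(): q=P[k];print(h,k.sum(),q[:,0].min().round(1),q[:,0].max().round(1),q[:,1].min().round(1))
B=cv2.resize(c['image'][275:335,325:385],None,fx=9,fy=9,interpolation=2)
w=arm.camera('wrist');W=cv2.resize(w['image'][230:350,260:380],(540,540),interpolation=2)
cv2.imwrite('pics/d1.png',cv2.resize(np.hstack([B,W]),(800,400)))
```

```text
266 [ 648.  -201.4   -1.8] [708.8 -85.5 122.6] [ 657.6 -193.7   78.9]
42 10 657.2 688.5 -194.1
46 9 655.6 665.2 -193.6
50 10 655.6 665.4 -193.5
54 10 653.9 665.1 -193.9
58 7 653.8 664.9 -194.7
62 2 654.9 656.1 -193.9
66 11 648.8 668.7 -199.3
70 23 648.4 671.5 -199.7
74 19 648.3 670.9 -199.7
78 24 648.3 670.2 -200.6
82 23 648.0 670.0 -199.2
86 25 648.4 670.0 -200.1
90 62 648.4 671.9 -201.4
94 2 663.7 667.2 -194.3
```

View pics/d1.png

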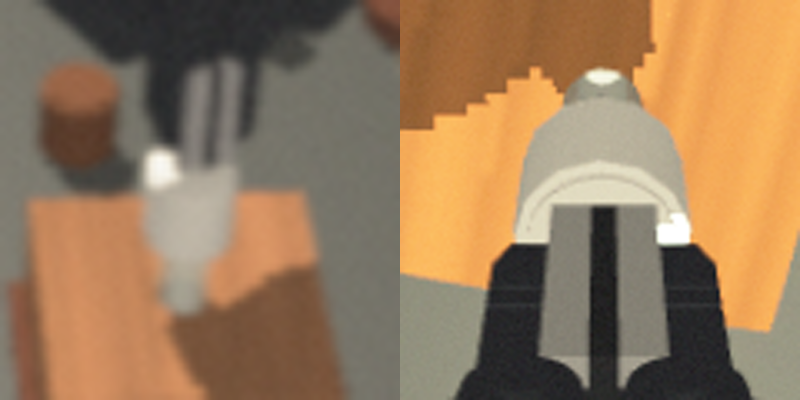

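Run:
```python
from h import *
c=load('side1.png');P=cloud(c);im=c['image'].astype(int)
for v in range(282,304,2): print(v,[(u,*P[v,u].round(0).astype(int),im[v,u].sum()//3) for u in range(350,364,3)])
s=arm.read_state();print(s['eef_pos'],s['qpos'],s['ft_force'],s['time_s'])
```

```text
282 [(350, np.int64(647), np.int64(-199), np.int64(145), np.int64(46)), (353, np.int64(653), np.int64(-198), np.int64(143), np.int64(45)), (356, np.int64(658), np.int64(-200), np.int64(144), np.int64(42)), (359, np.int64(663), np.int64(-200), np.int64(143), np.int64(49)), (362, np.int64(669), np.int64(-201), np.int64(142), np.int64(44))]
284 [(350, np.int64(648), np.int64(-199), np.int64(141), np.int64(45)), (353, np.int64(653), np.int64(-200), np.int64(140), np.int64(49)), (356, np.int64(660), np.int64(-195), np.int64(134), np.int64(65)), (359, np.int64(665), np.int64(-196), np.int64(135), np.int64(104)), (362, np.int64(669), np.int64(-200), np.int64(137), np.int64(50))]
286 [(350, np.int64(650), np.int64(-195), np.int64(132), np.int64(44)), (353, np.int64(653), np.int64(-199), np.int64(135), np.int64(91)), (356, np.int64(659), np.int64(-200), np.int64(134), np.int64(102)), (359, np.int64(666), np.int64(-197), np.int64(130), np.int64(122)), (362, np.int64(673), np.int64(-192), np.int64(125), np.int64(59))]
288 [(350, np.int64(650), np.int64(-194), np.int64(126), np.int64(44)), (353,
[... 2140 characters left out ...]
64(-191), np.int64(92), np.int64(135)), (359, np.int64(671), np.int64(-190), np.int64(90), np.int64(158)), (362, np.int64(714), np.int64(-100), np.int64(-2), np.int64(113))]
302 [(350, np.int64(654), np.int64(-190), np.int64(88), np.int64(203)), (353, np.int64(659), np.int64(-192), np.int64(89), np.int64(167)), (356, np.int64(664), np.int64(-193), np.int64(89), np.int64(168)), (359, np.int64(669), np.int64(-196), np.int64(91), np.int64(162)), (362, np.int64(712), np.int64(-106), np.int64(-1), np.int64(117))]
[ 662.17049531 -187.84067188   71.24870129] [ 5.96975553e-03  4.80038713e-01 -1.17568714e-01 -2.93182388e-05
 -9.73282082e-01 -5.55183593e-03] [-0.31452137  0.93016147 -0.0712471 ] 4.625
```

The shut fingertips sit at z≈100 in the depth image, while the reported TCP is at z 71. So the real finger end is about 28 mm behind the reported TCP, and the gripper closed above the cap without touching it. I'll allow for that offset: reopen and go 29 mm lower.

Request:
carry_out([
  {"gripper":0.3,"x":0,"y":0,"z":0,"wx":0,"wy":0,"wz":0},
  {"gripper":0.3,"x":0,"y":0,"z":0,"wx":0,"wy":0,"wz":0},
  {"gripper":0.3,"x":0,"y":0,"z":0,"wx":0,"wy":0,"wz":0},
  {"gripper":0.3,"x":0,"y":0,"z":0,"wx":0,"wy":0,"wz":0},
  {"gripper":0.3,"x":0,"y":0,"z":1.5,"wx":0,"wy":0,"wz":0},
  {"gripper":0.3,"x":0,"y":0,"z":1.4,"wx":0,"wy":0,"wz":0},
  {"gripper":0.5,"x":0,"y":0,"z":0,"wx":0,"wy":0,"wz":0},
  {"gripper":0.6,"x":0,"y":0,"z":0,"wx":0,"wy":0,"wz":0},
  {"gripper":0.7,"x":0,"y":0,"z":0,"wx":0,"wy":0,"wz":0},
  {"gripper":1,"x":0,"y":0,"z":0,"wx":0,"wy":0,"wz":0},
  {"gripper":1,"x":0,"y":0,"z":0,"wx":0,"wy":0,"wz":0},
  {"gripper":1,"x":0,"y":0,"z":0,"wx":0,"wy":0,"wz":0},
])

```text
time_s: 6.12
eef_pos: [662.7, -187.8, 43.0]
tool_rot: [[0.001, -1.0, 0.001], [-1.0, -0.001, -0.0], [0.0, -0.001, -1.0]]
ft_force: [-0.6, 0.4, 4.3]
finger_gap: 0.27
grip_force: 59.1
```

Request:
carry_out([
  {"gripper":1,"x":0,"y":0,"z":-1,"wx":0,"wy":0,"wz":0},
  {"gripper":1,"x":0,"y":0,"z":-2,"wx":0,"wy":0,"wz":0},
  {"gripper":1,"x":0,"y":0,"z":-2,"wx":0,"wy":0,"wz":0},
  {"gripper":1,"x":2.6,"y":1.6,"z":0,"wx":0,"wy":0,"wz":0},
  {"gripper":1,"x":2.6,"y":1.6,"z":0,"wx":0,"wy":0,"wz":0},
  {"gripper":1,"x":2.6,"y":1.6,"z":0,"wx":0,"wy":0,"wz":0},
  {"gripper":1,"x":2.6,"y":1.6,"z":0,"wx":0,"wy":0,"wz":0},
  {"gripper":1,"x":0,"y":0,"z":3,"wx":0,"wy":0,"wz":0},
  {"gripper":1,"x":0,"y":0,"z":3,"wx":0,"wy":0,"wz":0},
  {"gripper":1,"x":0,"y":0,"z":3,"wx":0,"wy":0,"wz":0},
  {"gripper":1,"x":0,"y":0,"z":1.5,"wx":0,"wy":0,"wz":0},
  {"gripper":1,"x":0,"y":0,"z":0.6,"wx":0,"wy":0,"wz":0},
  {"gripper":1,"x":0,"y":0,"z":0,"wx":0,"wy":0,"wz":0},
])

```text
time_s: 7.75
eef_pos: [598.6, -291.9, -18.3]
tool_rot: [[0.001, -1.0, 0.0], [-1.0, -0.001, -0.0], [0.0, -0.0, -1.0]]
ft_force: [0.5, 0.8, 0.1]
finger_gap: 0.273
grip_force: 59.1
```

Run:
```python
from h import *
c=shot('side','side2.png');P=cloud(c);im=c['image'].astype(int);x,y,z=np.moveaxis(P,-1,0)
m=(c['depth']>0)&(abs(x-600)<22)&(abs(y+290)<22)&(im.min(-1)>130)&(z<60);p=P[m];print(len(p),p.min(0),p.max(0))
```

```text
220 [ 585.2590833  -303.42357043    4.37715463] [ 608.7403554  -278.67022948   45.03248461]
```

Request:
carry_out([
  {"gripper":1,"x":0,"y":0,"z":0.3,"wx":0,"wy":0,"wz":0},
  {"gripper":1,"x":0,"y":0,"z":0.1,"wx":0,"wy":0,"wz":0},
  {"gripper":1,"x":0,"y":0,"z":0,"wx":0,"wy":0,"wz":0},
])

```text
time_s: 8.18
eef_pos: [598.3, -291.8, -22.5]
tool_rot: [[0.001, -1.0, 0.0], [-1.0, -0.001, -0.0], [0.0, -0.0, -1.0]]
ft_force: [-0.2, 0.0, 0.1]
finger_gap: 0.269
grip_force: 59.1
```

Request:
carry_out([
  {"gripper":0.65,"x":0,"y":0,"z":0,"wx":0,"wy":0,"wz":0},
  {"gripper":0.5,"x":0,"y":0,"z":0,"wx":0,"wy":0,"wz":0},
  {"gripper":0.3,"x":0,"y":0,"z":0,"wx":0,"wy":0,"wz":0},
  {"gripper":0.3,"x":0,"y":0,"z":0,"wx":0,"wy":0,"wz":0},
  {"gripper":0.3,"x":0,"y":0,"z":-3,"wx":0,"wy":0,"wz":0},
  {"gripper":0.3,"x":0,"y":0,"z":-5,"wx":0,"wy":0,"wz":0},
  {"gripper":0.3,"x":0,"y":0,"z":-5,"wx":0,"wy":0,"wz":0},
  {"gripper":0.3,"x":0,"y":0,"z":-5,"wx":0,"wy":0,"wz":0},
])

```text
time_s: 9.18
eef_pos: [598.0, -291.8, 159.0]
tool_rot: [[0.001, -1.0, -0.0], [-1.0, -0.001, -0.0], [0.0, 0.0, -1.0]]
ft_force: [0.7, -0.0, -0.5]
finger_gap: 0.7
grip_force: 0.0
```

Run:
```python
from h import *
s=arm.read_state();print(s['eef_pos'],s['finger_gap'])
c=shot('side','side3.png');P=cloud(c);im=c['image'].astype(int);x,y,z=np.moveaxis(P,-1,0)
ok=c['depth']>0
m=ok&(abs(x-600)<30)&(abs(y+290)<30)&(im.min(-1)>110)&(z<60)&(z>3);p=P[m];print('cap',len(p),p.min(0).round(1),p.max(0).round(1))
m=ok&(abs(x-661)<14)&(abs(y+188)<14)&(z>50)&(z<120);p=P[m];print('vial',len(p),p.min(0).round(1),p.max(0).round(1))
t=p[p[:,2]>82];print(len(t),t.mean(0).round(1),t.min(0),t.max(0))
cv2.imwrite('pics/e1.png',cv2.resize(c['image'][270:420,300:450],(600,600),interpolation=2))
```

```text
[ 598.01398126 -291.76518907  158.98185456] 0.6996373193145434
cap 247 [ 571.3 -317.6    3. ] [ 621.1 -277.    27.1]
vial 127 [ 653.2 -194.5   50.6] [ 666.3 -179.6   86.3]
25 [ 659.9 -187.7   83.8] [ 654.4271544  -194.45813179   82.21187405] [ 666.34553464 -179.64642658   86.31228705]
```

View pics/e1.png

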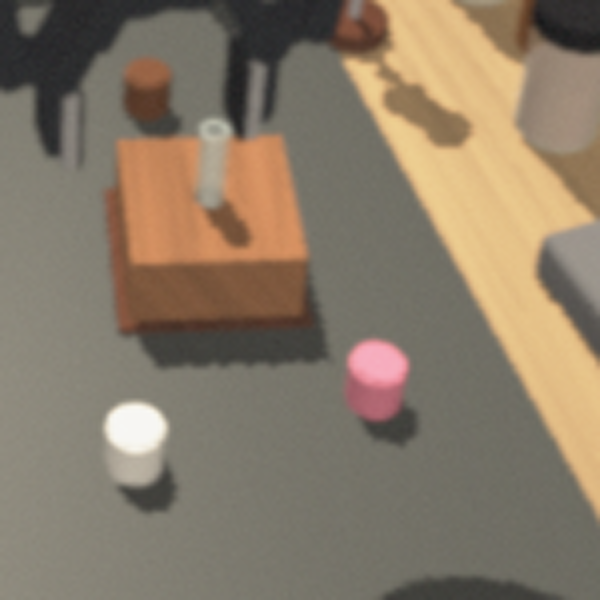

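The white cap stands upright on the bench at crop (135,445), and the vial at (213,135) is now open. I'll move to the tool next and tilt the gripper 45° to approach from the right.

Request:
carry_out([
  {"gripper":0.3,"x":-5.6,"y":-0.62,"z":0,"wx":0,"wy":0,"wz":0},
  {"gripper":0.3,"x":-5.6,"y":-0.62,"z":0,"wx":0,"wy":0,"wz":0},
  {"gripper":0.3,"x":-5.6,"y":-0.62,"z":0,"wx":0,"wy":0,"wz":0},
  {"gripper":0.3,"x":-5.6,"y":-0.62,"z":0,"wx":0,"wy":0,"wz":0},
  {"gripper":0.3,"x":-5.6,"y":-0.62,"z":0,"wx":0,"wy":0,"wz":0},
  {"gripper":0.6,"x":-5.6,"y":-0.62,"z":0,"wx":0,"wy":0,"wz":0},
  {"gripper":0.6,"x":0,"y":0,"z":0,"wx":0,"wy":-0.157,"wz":0},
  {"gripper":0.6,"x":0,"y":0,"z":0,"wx":0,"wy":-0.157,"wz":0},
  {"gripper":0.6,"x":0,"y":0,"z":0,"wx":0,"wy":-0.157,"wz":0},
  {"gripper":0.6,"x":0,"y":0,"z":0,"wx":0,"wy":-0.157,"wz":0},
  {"gripper":0.6,"x":0,"y":0,"z":0,"wx":0,"wy":-0.157,"wz":0},
  {"gripper":0.6,"x":0,"y":0,"z":0,"wx":0,"wy":0,"wz":0},
])

```text
time_s: 10.72
eef_pos: [634.8, 41.0, 154.1]
tool_rot: [[-0.007, -1.0, -0.0], [-0.706, 0.005, 0.708], [-0.708, 0.005, -0.706]]
ft_force: [0.1, -0.6, -0.2]
finger_gap: 0.4
grip_force: 0.0
```

Run:
```python
from h import *
s=arm.read_state();print(s['eef_pos'],s['tool_rot'].round(3).tolist(),s['finger_gap'],s['qpos'].round(2))
c=shot('side','side4.png');t=shot('top','top4.png')
I=np.hstack([cv2.resize(c['image'][60:260,220:420],(400,400),interpolation=2),cv2.resize(t['image'][170:270,220:320],(400,400),interpolation=2)])
cv2.imwrite('pics/f1.png',I)
```

```text
[634.76356686  41.00408166 154.07593323] [[-0.007, -1.0, -0.0], [-0.706, 0.005, 0.708], [-0.708, 0.005, -0.706]] 0.39953871140486713 [-0.16  0.49  0.12 -0.78 -1.42  0.37]
```

View pics/f1.png

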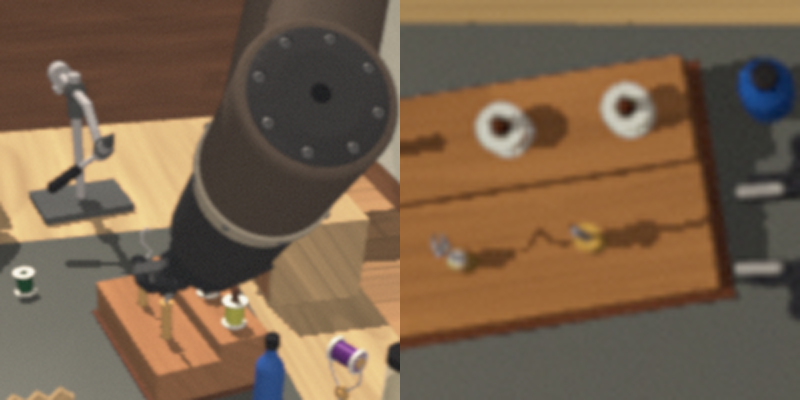

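Right half is the top view. The open fingertips are at about (740,190) and (740,268), straddling the line of the tool at (585,237). I'll check the real finger offset by depth.

Run:
```python
from h import *
t=load('top4.png');P=cloud(t);im=t['image'].astype(int)
for v in (216,217,218,236,237,238): print(v,[tuple(P[v,u].round(0).astype(int).tolist()) for u in range(302,318,2)])
```

```text
216 [(676, 39, -1), (677, 34, -2), (676, 28, 6), (660, 17, 189), (659, 12, 200), (659, 7, 200), (658, 3, 205), (658, -1, 210)]
217 [(674, 39, -1), (658, 25, 185), (658, 21, 188), (657, 16, 192), (657, 12, 200), (656, 7, 202), (656, 3, 205), (656, -1, 211)]
218 [(672, 39, -7), (656, 25, 185), (655, 21, 188), (655, 16, 196), (654, 12, 199), (654, 7, 201), (654, 3, 206), (654, -1, 207)]
236 [(625, 38, 4), (616, 25, 189), (616, 20, 192), (616, 16, 193), (615, 11, 200), (615, 7, 200), (615, 3, 205), (615, -2, 215)]
237 [(622, 38, 7), (614, 25, 188), (614, 20, 189), (613, 16, 196), (613, 12, 196), (613, 7, 201), (613, 3, 209), (613, -2, 212)]
238 [(620, 38, 1), (620, 33, -3), (612, 21, 183), (612, 16, 187), (611, 11, 198), (611, 7, 195), (611, 3, 202), (610, -2, 214)]
```

Request:
carry_out([
  {"gripper":0.6,"x":0,"y":0,"z":4,"wx":0,"wy":0,"wz":0},
  {"gripper":0.6,"x":0,"y":0,"z":4,"wx":0,"wy":0,"wz":0},
  {"gripper":0.6,"x":0,"y":0,"z":3,"wx":0,"wy":0,"wz":0},
  {"gripper":0.6,"x":0,"y":0,"z":3,"wx":0,"wy":0,"wz":0},
  {"gripper":0.6,"x":0.1,"y":0,"z":1.8,"wx":0,"wy":0,"wz":0},
  {"gripper":0.6,"x":0,"y":0,"z":0,"wx":0,"wy":0,"wz":0},
])

```text
time_s: 11.58
eef_pos: [634.5, 156.6, 44.6]
tool_rot: [[0.002, -1.0, -0.003], [-0.708, -0.003, 0.706], [-0.706, 0.001, -0.708]]
ft_force: [1.1, -0.3, -0.2]
finger_gap: 0.4
grip_force: 0.0
```

Run:
```python
from h import *
s=arm.read_state();print(s['eef_pos'],s['ft_force'])
c=shot('side','side5.png');t=shot('top','top5.png')
I=np.hstack([cv2.resize(c['image'][150:270,240:360],(400,400),interpolation=2),cv2.resize(t['image'][190:270,230:310],(400,400),interpolation=2)])
cv2.imwrite('pics/g1.png',I)
```

```text
[634.53810928 156.64541542  44.64815474] [ 1.10864583 -0.34791432 -0.21601948]
```

View pics/g1.png

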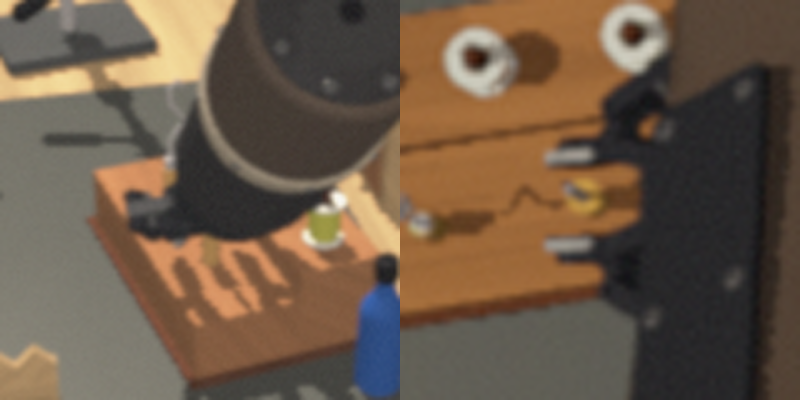

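The fingers straddle the handle in the top view: pads at (570,155) and (570,245), tool at (583,195). I'll shift 5 mm down along the tool-x axis to stay off the collar, then close.

Request:
carry_out([
  {"gripper":0.6,"x":0.5,"y":0,"z":0,"wx":0,"wy":0,"wz":0},
  {"gripper":0.7,"x":0,"y":0,"z":0,"wx":0,"wy":0,"wz":0},
  {"gripper":0.8,"x":0,"y":0,"z":0,"wx":0,"wy":0,"wz":0},
  {"gripper":1,"x":0,"y":0,"z":0,"wx":0,"wy":0,"wz":0},
  {"gripper":1,"x":0,"y":0,"z":0,"wx":0,"wy":0,"wz":0},
  {"gripper":1,"x":0,"y":0,"z":0,"wx":0,"wy":0,"wz":0},
])

```text
time_s: 12.42
eef_pos: [635.5, 151.5, 41.5]
tool_rot: [[0.001, -1.0, 0.0], [-0.708, -0.001, 0.707], [-0.707, -0.001, -0.708]]
ft_force: [-0.2, -1.2, 2.0]
finger_gap: 0.116
grip_force: 58.4
```

Request:
carry_out([
  {"gripper":1,"x":-0.7,"y":0,"z":-0.7,"wx":0,"wy":0,"wz":0},
  {"gripper":1,"x":-1.4,"y":0,"z":-1.4,"wx":0,"wy":0,"wz":0},
  {"gripper":1,"x":-1.8,"y":0,"z":-1.8,"wx":0,"wy":0,"wz":0},
  {"gripper":1,"x":-1.8,"y":0,"z":-1.8,"wx":0,"wy":0,"wz":0},
  {"gripper":1,"x":0,"y":4.3,"z":0,"wx":0,"wy":0,"wz":0},
  {"gripper":1,"x":0,"y":4.3,"z":0,"wx":0,"wy":0,"wz":0},
  {"gripper":1,"x":0,"y":4.3,"z":0,"wx":0,"wy":0,"wz":0},
  {"gripper":1,"x":0,"y":4.3,"z":0,"wx":0,"wy":0,"wz":0},
  {"gripper":1,"x":0,"y":0,"z":0,"wx":0,"wy":0,"wz":0},
])

```text
time_s: 13.55
eef_pos: [460.7, 151.8, 124.0]
tool_rot: [[0.001, -1.0, -0.0], [-0.707, -0.001, 0.707], [-0.707, -0.001, -0.707]]
ft_force: [1.3, -0.3, 0.1]
finger_gap: 0.119
grip_force: 58.8
```

Request:
carry_out([
  {"gripper":1,"x":0,"y":0,"z":0,"wx":0,"wy":0.157,"wz":0},
  {"gripper":1,"x":0,"y":0,"z":0,"wx":0,"wy":0.157,"wz":0},
  {"gripper":1,"x":0,"y":0,"z":0,"wx":0,"wy":0.157,"wz":0},
  {"gripper":1,"x":0,"y":0,"z":0,"wx":0,"wy":0.157,"wz":0},
  {"gripper":1,"x":0,"y":0,"z":0,"wx":0,"wy":0.157,"wz":0},
  {"gripper":1,"x":0,"y":0,"z":0,"wx":0,"wy":0,"wz":-0.038},
  {"gripper":1,"x":0,"y":0,"z":0,"wx":0,"wy":0.157,"wz":0},
  {"gripper":1,"x":0,"y":0,"z":0,"wx":0,"wy":0.157,"wz":0},
  {"gripper":1,"x":0,"y":0,"z":0,"wx":0,"wy":0.157,"wz":0},
  {"gripper":1,"x":0,"y":0,"z":0,"wx":0,"wy":0.157,"wz":0},
  {"gripper":1,"x":0,"y":0,"z":0,"wx":0,"wy":0.157,"wz":0},
  {"gripper":1,"x":0,"y":0,"z":0,"wx":0,"wy":0,"wz":0},
])

```text
time_s: 15.05
eef_pos: [463.2, 153.3, 120.5]
tool_rot: [[0.029, -0.999, 0.028], [-0.703, -0.04, -0.71], [0.71, 0.001, -0.704]]
ft_force: [0.6, 0.4, 0.5]
finger_gap: 0.118
grip_force: 58.9
```

Request:
carry_out([
  {"gripper":1,"x":1.98,"y":0.145,"z":4.62,"wx":0,"wy":0,"wz":0},
  {"gripper":1,"x":1.98,"y":0.145,"z":4.62,"wx":0,"wy":0,"wz":0},
  {"gripper":1,"x":1.98,"y":0.145,"z":4.62,"wx":0,"wy":0,"wz":0},
  {"gripper":1,"x":1.98,"y":0.145,"z":4.62,"wx":0,"wy":0,"wz":0},
  {"gripper":1,"x":0,"y":0,"z":0,"wx":0,"wy":0,"wz":0},
])

```text
time_s: 15.68
eef_pos: [462.9, -38.9, 47.7]
tool_rot: [[0.023, -0.999, 0.024], [-0.707, -0.033, -0.706], [0.706, -0.0, -0.708]]
ft_force: [0.2, 0.1, 1.0]
finger_gap: 0.116
grip_force: 58.9
```

Run:
```python
from h import *
s=arm.read_state();print(s['eef_pos'])
c=shot('side','side6.png');t=shot('top','top6.png')
P=cloud(t);x,y,z=np.moveaxis(P,-1,0)
I=np.hstack([cv2.resize(c['image'][200:320,180:300],(400,400),interpolation=2),cv2.resize(t['image'][260:340,280:360],(400,400),interpolation=2)])
cv2.imwrite('pics/i1.png',I)
Q=cloud(c)
for n,P in(('top',P),('side',Q)):
  x,y,z=np.moveaxis(P,-1,0)
  for y0 in (-65,-58,-50,40,50,60,70,80):
    m=(abs(y-y0)<4)&(abs(x-464)<12)&(z>55)&(z<130)
    if m.sum()>1: print(n,y0,m.sum(),x[m].mean().round(1),z[m].max().round(1),np.median(z[m]).round(1))
```

```text
[462.90236933 -38.85036942  47.6613603 ]
top -65 18 466.4 86.4 81.8
top -58 18 465.2 87.0 82.1
top -50 15 465.2 87.3 82.7
side -65 16 461.1 84.1 82.2
side -58 18 461.2 84.5 81.7
side -50 13 460.8 85.0 82.3
side 40 14 460.1 111.9 82.0
side 50 5 456.8 80.1 79.5
side 60 8 457.5 80.2 79.2
side 70 4 457.2 80.7 79.9
```

View pics/i1.png

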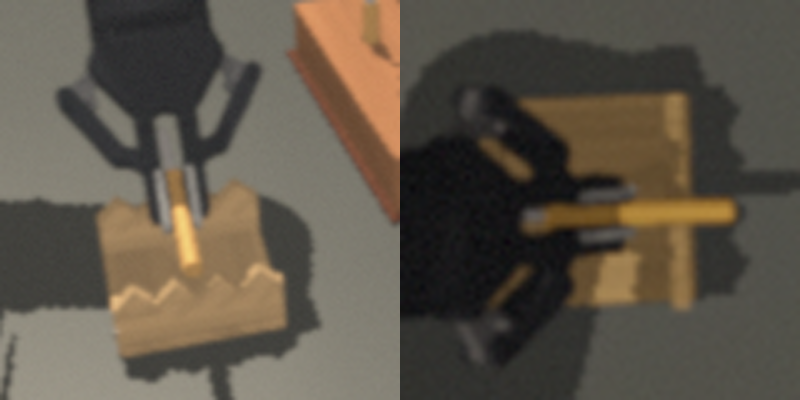

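The tool hangs level above the middle notch line. Its handle end is toward -y, at (735,210) in the right half. Lowering it now.

Request:
carry_out([
  {"gripper":1,"x":-1.1,"y":0,"z":1.1,"wx":0,"wy":0,"wz":0},
  {"gripper":1,"x":-0.9,"y":0,"z":0.9,"wx":0,"wy":0,"wz":0},
  {"gripper":1,"x":-0.3,"y":0,"z":0.3,"wx":0,"wy":0,"wz":0},
  {"gripper":1,"x":-0.14,"y":0,"z":0.14,"wx":0,"wy":0,"wz":0},
  {"gripper":1,"x":0,"y":0,"z":0,"wx":0,"wy":0,"wz":0},
])

```text
time_s: 16.4
eef_pos: [465.2, -34.9, 13.1]
tool_rot: [[0.028, -0.999, 0.028], [-0.706, -0.04, -0.707], [0.708, -0.0, -0.707]]
ft_force: [3.5, -0.4, 4.0]
finger_gap: 0.117
grip_force: 58.9
```

Request:
carry_out([
  {"gripper":1,"x":-0.1,"y":-0.05,"z":0.1,"wx":0,"wy":0,"wz":0},
  {"gripper":0.83,"x":0,"y":0,"z":0,"wx":0,"wy":0,"wz":0},
  {"gripper":0.75,"x":0,"y":0,"z":0,"wx":0,"wy":0,"wz":0},
  {"gripper":0.65,"x":0,"y":0,"z":0,"wx":0,"wy":0,"wz":0},
  {"gripper":0.6,"x":0,"y":0,"z":0,"wx":0,"wy":0,"wz":0},
  {"gripper":0.6,"x":0,"y":0,"z":0,"wx":0,"wy":0,"wz":0},
  {"gripper":0.6,"x":0,"y":0,"z":0,"wx":0,"wy":0,"wz":0},
  {"gripper":0.6,"x":0,"y":0,"z":-2,"wx":0,"wy":0,"wz":0},
  {"gripper":0.6,"x":0,"y":0,"z":-4,"wx":0,"wy":0,"wz":0},
  {"gripper":0.6,"x":0,"y":0,"z":-5,"wx":0,"wy":0,"wz":0},
  {"gripper":0.6,"x":0,"y":0,"z":-5,"wx":0,"wy":0,"wz":0},
])

```text
time_s: 17.77
eef_pos: [460.3, 78.8, 125.5]
tool_rot: [[0.028, -0.999, 0.027], [-0.707, -0.038, -0.706], [0.707, 0.001, -0.707]]
ft_force: [0.8, 1.0, 0.3]
finger_gap: 0.399
grip_force: 0.0
```

Run:
```python
from h import *
s=arm.read_state();print(s['eef_pos'])
c=shot('side','side7.png');t=shot('top','top7.png')
for n,c in(('top',t),('side',c)):
  P=cloud(c);x,y,z=np.moveaxis(P,-1,0);im=c['image'].astype(int)
  for y0 in range(-80,90,8):
    m=(abs(y-y0)<4)&(abs(x-464)<10)&(z>(38 if abs(abs(y0)-45)>10 else 47))&(z<58)
    if m.sum()>1: print(n,y0,m.sum(),x[m].mean().round(1),z[m].max().round(1),np.median(z[m]).round(1),y[m].min().round(1),y[m].max().round(1))
```

```text
[460.27774143  78.83479979 125.48408   ]
top -64 20 467.6 54.5 48.4 -67.9 -60.3
top -56 14 467.8 52.1 47.9 -58.1 -53.1
top -48 11 465.6 54.0 49.4 -50.7 -45.8
top -40 11 466.5 51.1 48.5 -43.5 -36.1
top -32 15 467.2 52.9 48.0 -33.8 -28.8
top -24 15 467.0 48.6 45.5 -26.4 -21.5
top -16 15 467.0 52.3 46.6 -19.1 -14.2
top -8 19 465.9 48.4 44.9 -11.8 -4.4
top 0 14 464.6 52.3 43.3 -2.1 2.9
top 8 13 464.6 50.0 45.8 5.3 10.3
top 16 21 464.0 51.7 45.1 12.5 20.0
top 24 10 465.3 45.1 40.6 20.2 27.5
top 32 7 463.8 46.0 42.7 29.8 34.8
top 48 2 467.8 49.4 48.2 44.3 44.3
top 56 6 462.7 44.9 41.8 52.2 59.6
top 64 2 462.2 41.8 41.2 64.3 66.7
top 72 4 462.1 42.0 40.3 69.1 74.3
side -72 8 463.8 48.2 45.4 -70.1 -68.0
side -64 27 465.8 51.0 48.0 -68.0 -60.2
side -56 17 464.0 50.3 47.9 -58.0 -52.0
side -48 14 463.6 50.2 49.0 -50.9 -44.2
side -40 11 464.2 49.8 47.7 -42.6 -36.1
side -32 11 464.1 49.1 47.2 -34.9 -28.1
side -24 16 462.2 49.9 46.7 -27.8 -20.5
side -16 13 463.6 48.3 47.4 -19.2 -12.4
side -8 12 461.6 48.1 45.5 -11.8 -5.9
side 0 15 462.7 47.5 45.1 -3.6 3.5
side 8 14 461.0 47.7 45.1 4.7 11.7
side 16 21 461.5 49.8 45.4 12.9 19.9
side 24 6 462.6 48.8 45.4 20.0 23.8
side 32 4 460.6 43.3 41.5 32.0 35.4
side 56 6 459.6 41.8 41.2 52.3 59.9
side 64 6 459.2 41.1 40.7 61.0 67.8
side 72 3 458.7 41.3 41.0 68.5 72.3
```

Request:
carry_out([
  {"gripper":0.6,"x":0,"y":0,"z":0,"wx":0,"wy":-0.157,"wz":0},
  {"gripper":0.6,"x":0,"y":0,"z":0,"wx":0,"wy":-0.157,"wz":0},
  {"gripper":0.6,"x":0,"y":0,"z":0,"wx":0,"wy":-0.157,"wz":0},
  {"gripper":0.6,"x":0,"y":0,"z":0,"wx":0,"wy":-0.157,"wz":0},
  {"gripper":0.6,"x":0,"y":0,"z":0,"wx":0,"wy":-0.157,"wz":0},
  {"gripper":0.6,"x":0,"y":0,"z":0,"wx":0,"wy":-0.157,"wz":0},
  {"gripper":0.6,"x":0,"y":0,"z":0,"wx":0,"wy":-0.157,"wz":0},
  {"gripper":0.6,"x":0,"y":0,"z":0,"wx":0,"wy":-0.157,"wz":0},
  {"gripper":0.6,"x":0,"y":0,"z":0,"wx":0,"wy":-0.157,"wz":0},
  {"gripper":0.6,"x":0,"y":0,"z":0,"wx":0,"wy":-0.157,"wz":0},
  {"gripper":0.6,"x":4.12,"y":0.06,"z":-2.6,"wx":0,"wy":0,"wz":0},
  {"gripper":0.6,"x":4.12,"y":0.06,"z":-2.6,"wx":0,"wy":0,"wz":0},
  {"gripper":0.6,"x":4.12,"y":0.06,"z":-2.6,"wx":0,"wy":0,"wz":0},
  {"gripper":0.6,"x":0,"y":0,"z":0,"wx":0,"wy":0,"wz":0},
])

```text
time_s: 19.62
eef_pos: [463.5, -67.4, 90.0]
tool_rot: [[0.021, -0.999, -0.027], [-0.707, -0.034, 0.707], [-0.707, 0.004, -0.707]]
ft_force: [-0.7, 0.5, -0.8]
finger_gap: 0.399
grip_force: 0.0
```

Request:
carry_out([
  {"gripper":0.6,"x":-0.5,"y":-0.3,"z":3,"wx":0,"wy":0,"wz":0},
  {"gripper":0.6,"x":0,"y":0,"z":3,"wx":0,"wy":0,"wz":0},
  {"gripper":0.6,"x":0,"y":0,"z":3,"wx":0,"wy":0,"wz":0},
  {"gripper":0.6,"x":0,"y":0,"z":2,"wx":0,"wy":0,"wz":0},
  {"gripper":0.6,"x":0,"y":0,"z":1,"wx":0,"wy":0,"wz":0},
  {"gripper":0.6,"x":0,"y":0,"z":0,"wx":0,"wy":0,"wz":0},
])

```text
time_s: 20.38
eef_pos: [463.9, 24.0, 10.7]
tool_rot: [[0.027, -0.999, -0.028], [-0.707, -0.039, 0.706], [-0.707, 0.001, -0.707]]
ft_force: [0.6, 0.0, -0.2]
finger_gap: 0.4
grip_force: 0.0
```

Request:
carry_out([
  {"gripper":0.6,"x":0.35,"y":0,"z":0,"wx":0,"wy":0,"wz":0},
  {"gripper":0.7,"x":0,"y":0,"z":0,"wx":0,"wy":0,"wz":0},
  {"gripper":0.8,"x":0,"y":0,"z":0,"wx":0,"wy":0,"wz":0},
  {"gripper":1,"x":0,"y":0,"z":0,"wx":0,"wy":0,"wz":0},
  {"gripper":1,"x":0,"y":0,"z":0,"wx":0,"wy":0,"wz":0},
  {"gripper":1,"x":0,"y":0,"z":0,"wx":0,"wy":0,"wz":0},
])

```text
time_s: 21.12
eef_pos: [463.7, 21.2, 8.6]
tool_rot: [[0.027, -0.999, -0.028], [-0.707, -0.039, 0.706], [-0.707, 0.0, -0.707]]
ft_force: [-3.3, -2.6, 5.2]
finger_gap: 0.122
grip_force: 58.5
```

Request:
carry_out([
  {"gripper":1,"x":-0.7,"y":0,"z":-0.7,"wx":0,"wy":0,"wz":0},
  {"gripper":1,"x":-2,"y":0,"z":-2,"wx":0,"wy":0,"wz":0},
  {"gripper":1,"x":-3.5,"y":0,"z":-3.5,"wx":0,"wy":0,"wz":0},
  {"gripper":1,"x":-3.5,"y":0,"z":-3.5,"wx":0,"wy":0,"wz":0},
  {"gripper":1,"x":-3,"y":0,"z":-3,"wx":0,"wy":0,"wz":0},
  {"gripper":1,"x":0,"y":0,"z":0,"wx":0,"wy":0.152,"wz":0},
  {"gripper":1,"x":0,"y":0,"z":0,"wx":0,"wy":0.152,"wz":0},
  {"gripper":1,"x":0,"y":0,"z":0,"wx":0,"wy":0.152,"wz":0},
  {"gripper":1,"x":0,"y":0,"z":0,"wx":0,"wy":0.152,"wz":0},
  {"gripper":1,"x":0,"y":0,"z":0,"wx":0,"wy":0.152,"wz":0},
  {"gripper":1,"x":0,"y":0,"z":0,"wx":0,"wy":0.152,"wz":0},
  {"gripper":1,"x":0,"y":0,"z":0,"wx":0,"wy":0.152,"wz":0},
  {"gripper":1,"x":0,"y":0,"z":0,"wx":0,"wy":0.152,"wz":0},
  {"gripper":1,"x":0,"y":0,"z":0,"wx":0,"wy":0.152,"wz":0},
  {"gripper":1,"x":0,"y":0,"z":0,"wx":0,"wy":0.152,"wz":0},
  {"gripper":1,"x":0,"y":0,"z":0,"wx":0,"wy":0,"wz":0},
])

```text
time_s: 23.12
eef_pos: [464.0, 22.8, 186.7]
tool_rot: [[0.032, -0.999, 0.026], [-0.739, -0.041, -0.673], [0.673, 0.002, -0.739]]
ft_force: [-1.1, -0.3, -0.8]
finger_gap: 0.122
grip_force: 58.5
```

```bash
cat >> h.py <<'E'
def axis(c,zlo,zhi,x0,y0,r=30):
    P=cloud(c);x,y,z=np.moveaxis(P,-1,0)
    m=(c['depth']>0)&(abs(x-x0)<r)&(abs(y-y0)<r)
    for h in np.arange(zlo,zhi,8):
        k=m&(abs(z-h)<4)
        if k.sum()>1: print(h,k.sum(),P[k].mean(0).round(1),P[k][:,:2].min(0).round(1),P[k][:,:2].max(0).round(1))
E
python3 - <<'E'
from h import *
s=arm.read_state();R=s['tool_rot'];p=s['eef_pos'];print(p,R.round(3).tolist())
C=p-48*R[:,2];print('contact',C)
for n in('side','top'):
    c=shot(n,n+'8.png');print(n);axis(c,C[2]-96,C[2]+70,C[0],C[1],14)
E
```

```text
[463.96734232  22.75802845 186.65408307] [[0.032, -0.999, 0.026], [-0.739, -0.041, -0.673], [0.673, 0.002, -0.739]]
contact [462.71678041  55.04662084 222.14891222]
side
134.14891222125812 6 [460.5  52.9 134.5] [459.   51.7] [461.5  54. ]
142.14891222125812 9 [459.9  52.7 142.5] [457.7  50.6] [462.2  54.8]
150.14891222125812 10 [461.1  53.2 150. ] [458.4  50.2] [463.2  55.7]
158.14891222125812 9 [460.2  53.  157.4] [457.6  50.2] [463.4  54.6]
166.14891222125812 11 [460.4  52.8 165.9] [457.9  50.7] [462.5  55.2]
174.14891222125812 11 [461.   52.6 174.6] [458.5  50.6] [463.5  55.7]
182.14891222125812 7 [461.2  52.8 181.9] [457.8  50.1] [466.1  56.8]
190.14891222125812 30 [460.5  50.3 190.1] [452.9  46.7] [468.6  55.3]
198.14891222125812 20 [460.7  50.7 198. ] [455.3  47.6] [465.5  53.2]
206.14891222125812 22 [463.   48.3 206. ] [449.6  41.6] [475.9  52.8]
214.14891222125812 27 [462.3  48.1 214.4] [448.9  41.1] [475.8  53.5]
222.14891222125812 56 [464.2  46.8 222.4] [449.4  41.2] [476.7  55.8]
230.14891222125812 70 [462.6  50.3 230. ] [448.8  43. ] [476.6  60.6]
238.14891222125812 63 [4
[... 458 characters left out ...]
  47.3]
206.14891222125812 3 [458.3  44.4 202.6] [458.3  42.3] [458.3  46.6]
214.14891222125812 3 [470.1  49.9 218. ] [457.4  41.5] [476.5  64.6]
222.14891222125812 17 [459.4  44.8 222.9] [449.3  41.1] [474.9  66.4]
230.14891222125812 33 [464.2  49.2 230.3] [450.3  42.9] [475.5  67.7]
238.14891222125812 24 [464.6  53.6 237.4] [450.7  46.5] [473.9  63.2]
246.14891222125812 26 [462.5  61.2 247. ] [449.6  56.1] [476.6  68.7]
254.14891222125812 22 [464.2  62.7 252.8] [450.1  47.7] [476.7  68.1]
262.1489122212581 6 [463.   51.7 260.9] [450.8  46.8] [469.3  67.4]
270.1489122212581 4 [462.4  52.3 272.1] [458.5  50.1] [467.9  56.7]
278.1489122212581 26 [463.9  52.7 277.1] [458.7  47.7] [468.9  58. ]
```

Request:
carry_out([
  {"gripper":1,"x":3.09,"y":-3.15,"z":2.8,"wx":0,"wy":0,"wz":0},
  {"gripper":1,"x":3.09,"y":-3.15,"z":2.8,"wx":0,"wy":0,"wz":0},
  {"gripper":1,"x":3.09,"y":-3.15,"z":2.8,"wx":0,"wy":0,"wz":0},
  {"gripper":1,"x":3.09,"y":-3.15,"z":2.8,"wx":0,"wy":0,"wz":0},
  {"gripper":1,"x":3.09,"y":-3.15,"z":2.8,"wx":0,"wy":0,"wz":0},
  {"gripper":1,"x":3.09,"y":-3.15,"z":2.8,"wx":0,"wy":0,"wz":0},
  {"gripper":1,"x":0,"y":0,"z":0,"wx":0,"wy":0,"wz":0},
  {"gripper":1,"x":0,"y":0,"z":0,"wx":0,"wy":0,"wz":0},
])

```text
time_s: 24.22
eef_pos: [662.1, -222.5, 188.7]
tool_rot: [[0.026, -0.999, 0.026], [-0.742, -0.036, -0.669], [0.67, -0.002, -0.743]]
ft_force: [0.1, 0.1, -0.5]
finger_gap: 0.123
grip_force: 58.7
```

Run:
```python
from h import *
s=arm.read_state();R=s['tool_rot'];p=s['eef_pos'];print(p,R.round(3).tolist())
C=p-48*R[:,2];print('contact',C)
c=shot('side','side9.png');t=shot('top','top9.png');print('side');axis(c,54,200,661,-188,14);print('top');axis(t,C[2]+30,C[2]+70,661,-190,14)
print('top vial before');axis(load('top5.png'),50,92,663,-188,14)
P=cloud(c);u,v=[],[]
I=cv2.resize(c['image'][225:325,310:410],(600,600),interpolation=2);cv2.imwrite('pics/k1.png',I)
```

```text
[ 662.07354752 -222.46221128  188.65302068] [[0.026, -0.999, 0.026], [-0.742, -0.036, -0.669], [0.67, -0.002, -0.743]]
contact [ 660.83798376 -190.33860209  224.29775543]
side
54 23 [ 658.3 -191.4   53.3] [ 653.5 -194.9] [ 665.3 -185.5]
62 23 [ 658.5 -192.2   62. ] [ 653.5 -194.7] [ 664.6 -188.9]
70 26 [ 659.2 -191.1   70.2] [ 653.7 -193.4] [ 666.3 -185.1]
78 35 [ 659.3 -188.7   79. ] [ 653.1 -194.1] [ 665.4 -180.9]
86 23 [ 660.  -187.6   83.6] [ 653.8 -194.1] [ 666.7 -180.1]
134 4 [ 658.4 -192.1  135.8] [ 657.3 -192.9] [ 659.2 -191. ]
142 15 [ 658.1 -191.4  141.8] [ 655.9 -192.7] [ 661.1 -188.4]
150 8 [ 658.7 -192.6  149.7] [ 656.5 -193.8] [ 660.3 -191. ]
158 15 [ 658.  -192.1  157.8] [ 655.7 -194.4] [ 661.7 -190.6]
166 14 [ 658.3 -191.5  166.1] [ 655.9 -193.1] [ 661.6 -188.9]
174 11 [ 658.1 -191.7  173.5] [ 655.5 -194.3] [ 660.5 -190.3]
182 10 [ 658.3 -192.5  180.8] [ 656.6 -194.4] [ 659.8 -190.9]
190 34 [ 657.2 -194.5  191. ] [ 650.6 -198.4] [ 666.4 -186.9]
198 21 [ 658.3 -195.3  197.5] [ 653.3 -197.6] [ 663.3 -191.5]
top
254.2977554300462 21 [ 661.3 -181.8  253.5] [ 647.  -191.5] [ 673.9 -176.5]
262.2977554300462 9 [ 657.5 -182.3  261.4] [ 648.4 -191.6] [ 670.9 -176. ]
270.2977554300462 4 [ 657.  -192.4  272.2] [ 655.3 -196.1] [ 659.4 -189.1]
278.2977554300462 27 [ 661.5 -190.7  277.7] [ 656.8 -195.7] [ 667.1 -185.8]
top vial before
```

View pics/k1.png

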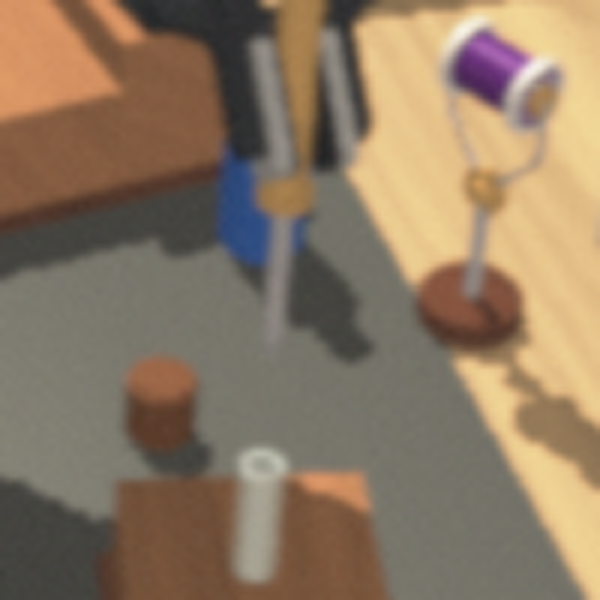

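In the side view the tip is at (275,342) and the vial mouth at (262,464). They are nearly aligned along x, with y off by about 2 mm. I'll refine this numerically.

Run:
```python
from h import *
from scipy.optimize import least_squares
c=load('side9.png');P=cloud(c);x,y,z=np.moveaxis(P,-1,0)
f=240/np.tan(np.radians(float(c['fov_y']))/2);E=c['extrinsics'];Ri=E[:3,:3].T
def proj(p): q=(p-E[:3,3])@E[:3,:3]; return q[:,0]/q[:,2]*f+c['cx']
V,U=np.mgrid[:480,:640]
m0=(c['depth']>0)&(abs(x-660)<12)&(abs(y+190)<12)
def fit(zl,zh,rad,name):
    m=m0&(z>zl)&(z<zh); us,zs=[],[]
    for v in np.unique(V[m]):
        k=m&(V==v)
        us.append((U[k].min()+U[k].max())/2); zs.append(np.median(z[k]))
    us=np.array(us);zs=np.array(zs)
    for y0 in(-190.,-188.):
        r=least_squares(lambda a:proj(np.c_[np.full_like(zs,a[0]),np.full_like(zs,y0),zs])-us,[660],loss='soft_l1');print(name,y0,r.x.round(2),len(us))
    q=P[m]; r=least_squares(lambda a:np.hypot(q[:,0]-a[0],q[:,1]-a[1])-rad,[660,-187],loss='soft_l1');print(name,'circle',r.x.round(2),len(q))
fit(46,80,7,'vial');fit(140,184,3,'shank')
t=load('top7.png');Q=cloud(t)
print('top7 vial');axis(t,50,95,662,-188,14)
m=(abs(Q[...,0]-663)<11)&(abs(Q[...,1]+188)<11)&(Q[...,2]>76)&(Q[...,2]<92);print(Q[m].mean(0),m.sum())
t=load('top9.png');Q=cloud(t);m=(abs(Q[...,0]-661)<11)&(abs(Q[...,1]+190)<11)&(Q[...,2]>274)&(Q[...,2]<282);print(Q[m].mean(0),m.sum())
```

```text
vial -190.0 [659.03] 17
vial -188.0 [659.67] 17
vial circle [ 660.54 -186.44] 106
shank -190.0 [658.8] 20
shank -188.0 [659.45] 20
shank circle [ 659.09 -189.64] 67
top7 vial
50 5 [ 661.1 -189.9   47.9] [ 656.2 -198.9] [ 676.  -183.5]
58 4 [ 663.8 -189.2   59.4] [ 660.  -192.6] [ 667.4 -182.3]
66 4 [ 662.7 -184.9   65.2] [ 657.2 -191.2] [ 666.8 -182.1]
74 5 [ 659.5 -188.9   74. ] [ 656.4 -193. ] [ 664. -183.]
82 15 [ 662.9 -187.5   82.5] [ 656.3 -193.5] [ 668.1 -182.1]
90 3 [ 662.  -188.7   86.6] [ 658.  -193.3] [ 667.6 -184. ]
[ 662.45306664 -187.79641511   82.82109326] 19
[ 661.18362486 -190.65618487  277.40440194] 27
```

Request:
carry_out([
  {"gripper":1,"x":-0.2,"y":-0.14,"z":-0.18,"wx":0,"wy":0,"wz":0},
  {"gripper":1,"x":-1,"y":0,"z":1.11,"wx":0,"wy":0,"wz":0},
  {"gripper":1,"x":-1,"y":0,"z":1.11,"wx":0,"wy":0,"wz":0},
  {"gripper":1,"x":-0.54,"y":0,"z":0.6,"wx":0,"wy":0,"wz":0},
  {"gripper":1,"x":0,"y":0,"z":0,"wx":0,"wy":0,"wz":0},
  {"gripper":1,"x":0,"y":0,"z":0,"wx":0,"wy":0,"wz":0},
])

```text
time_s: 25.08
eef_pos: [664.1, -218.8, 149.9]
tool_rot: [[0.028, -0.999, 0.026], [-0.741, -0.038, -0.67], [0.671, -0.0, -0.742]]
ft_force: [0.5, 0.2, -0.2]
finger_gap: 0.121
grip_force: 58.7
```

Run:
```python
from h import *
from scipy.optimize import least_squares
s=arm.read_state();print(s['eef_pos'],s['tool_rot'].round(3).tolist())
for n in('side','top'):
    c=shot(n,n+'10.png');P=cloud(c);x,y,z=np.moveaxis(P,-1,0)
    m0=(c['depth']>0)&(abs(x-661)<12)&(abs(y+189)<12)
    if n=='side':
        for zl,zh,rad in((46,80,7),(102,144,3)):
            q=P[m0&(z>zl)&(z<zh)];r=least_squares(lambda a:np.hypot(q[:,0]-a[0],q[:,1]-a[1])-rad,[660,-187],loss='soft_l1');print(r.x.round(2),len(q))
        axis(c,86,150,661,-188,12)
    else:
        q=P[m0&(z>230)&(z<246)]; q=q[q[:,2]>q[:,2].max()-5];print('handle end',q.mean(0).round(1),len(q))
```

```text
[ 664.1389962  -218.75394634  149.88511904] [[0.028, -0.999, 0.026], [-0.741, -0.038, -0.67], [0.671, -0.0, -0.742]]
[ 660.56 -186.34] 107
[ 660.94 -186.26] 59
86 25 [ 660.2 -187.5   83.4] [ 654.3 -194.4] [ 665.8 -180.5]
94 5 [ 660.5 -187.5   95.2] [ 659.5 -188. ] [ 661.6 -186.4]
102 13 [ 660.  -187.2  102.7] [ 658. -190.] [ 663.1 -184.2]
110 10 [ 660.3 -188.1  110.9] [ 658.6 -190. ] [ 662.4 -186.7]
118 8 [ 659.8 -188.7  118.6] [ 657.7 -190.2] [ 661.8 -186.4]
126 13 [ 660.2 -188.1  126. ] [ 657.2 -189.6] [ 663.4 -186. ]
134 12 [ 659.8 -188.7  133.6] [ 657.8 -190.8] [ 662.4 -186.4]
142 9 [ 660.3 -188.2  140.8] [ 658.6 -189.9] [ 661.7 -185.3]
handle end [ 662.8 -188.3  239.4] 23
```

Aligned to within about 0.5 mm. Inserting gently.

Request:
carry_out([
  {"gripper":1,"x":-0.34,"y":0,"z":0.37,"wx":0,"wy":0,"wz":0},
  {"gripper":1,"x":-0.34,"y":0,"z":0.37,"wx":0,"wy":0,"wz":0},
  {"gripper":1,"x":-0.34,"y":0,"z":0.37,"wx":0,"wy":0,"wz":0},
  {"gripper":1,"x":-0.34,"y":0,"z":0.37,"wx":0,"wy":0,"wz":0},
  {"gripper":1,"x":0,"y":0,"z":0,"wx":0,"wy":0,"wz":0},
])

```text
time_s: 25.8
eef_pos: [663.6, -218.6, 129.1]
tool_rot: [[0.029, -0.999, 0.025], [-0.741, -0.038, -0.67], [0.671, 0.001, -0.742]]
ft_force: [0.1, -0.2, -1.0]
finger_gap: 0.122
grip_force: 58.7
```

Tip in, no force. Next 30 mm.

Request:
carry_out([
  {"gripper":1,"x":-0.34,"y":0,"z":0.37,"wx":0,"wy":0,"wz":0},
  {"gripper":1,"x":-0.34,"y":0,"z":0.37,"wx":0,"wy":0,"wz":0},
  {"gripper":1,"x":-0.34,"y":0,"z":0.37,"wx":0,"wy":0,"wz":0},
  {"gripper":1,"x":-0.34,"y":0,"z":0.37,"wx":0,"wy":0,"wz":0},
  {"gripper":1,"x":-0.34,"y":0,"z":0.37,"wx":0,"wy":0,"wz":0},
  {"gripper":1,"x":-0.34,"y":0,"z":0.37,"wx":0,"wy":0,"wz":0},
  {"gripper":1,"x":0,"y":0,"z":0,"wx":0,"wy":0,"wz":0},
])

```text
time_s: 26.68
eef_pos: [663.7, -218.4, 99.0]
tool_rot: [[0.029, -0.999, 0.025], [-0.741, -0.038, -0.67], [0.671, 0.001, -0.742]]
ft_force: [0.7, 1.0, -0.1]
finger_gap: 0.119
grip_force: 58.7
```

Request:
carry_out([
  {"gripper":1,"x":-0.34,"y":0,"z":0.37,"wx":0,"wy":0,"wz":0},
  {"gripper":1,"x":-0.27,"y":0,"z":0.3,"wx":0,"wy":0,"wz":0},
  {"gripper":1,"x":-0.13,"y":0,"z":0.15,"wx":0,"wy":0,"wz":0},
  {"gripper":1,"x":0,"y":0,"z":0,"wx":0,"wy":0,"wz":0},
  {"gripper":1,"x":0,"y":0,"z":0,"wx":0,"wy":0,"wz":0},
])

```text
time_s: 27.3
eef_pos: [664.0, -218.3, 88.5]
tool_rot: [[0.028, -0.999, 0.026], [-0.741, -0.038, -0.67], [0.671, -0.0, -0.742]]
ft_force: [-0.2, 0.4, -0.2]
finger_gap: 0.122
grip_force: 58.7
```

Run:
```python
from h import *
s=arm.read_state();print(s['eef_pos'],s['ft_force'])
c=shot('top');P=cloud(c);x,y,z=np.moveaxis(P,-1,0);m=(abs(x-662)<12)&(abs(y+188)<12)&(z>170)&(z<184)
q=P[m];print(len(q),np.sort(q[:,2]).round(1))
axis(shot('side','side11.png'),78,110,661,-188,12)
```

```text
[ 663.98550434 -218.27952674   88.54812534] [-0.2208545   0.42902947 -0.21089166]
26 [170.4 173.4 174.2 174.5 174.7 174.8 174.9 175.5 175.8 176.2 176.4 177.
 177.2 177.7 177.9 178.7 178.7 178.8 179.1 179.6 179.7 179.9 180.5 180.6
 180.6 182.7]
78 27 [ 659.2 -190.2   77.7] [ 653.4 -193.4] [ 665.8 -183.1]
86 22 [ 659.1 -191.    85.2] [ 653.1 -193.9] [ 666.6 -186.3]
94 30 [ 659.6 -190.3   92.5] [ 652.4 -193.6] [ 668.2 -185.7]
102 6 [ 662.2 -191.4  101.4] [ 649.9 -193.8] [ 666.8 -187.5]
```

About 2.5 mm left. 1 mm steps.

Request:
carry_out([
  {"gripper":1,"x":-0.07,"y":0,"z":0.074,"wx":0,"wy":0,"wz":0},
  {"gripper":1,"x":-0.07,"y":0,"z":0.074,"wx":0,"wy":0,"wz":0},
  {"gripper":1,"x":0,"y":0,"z":0,"wx":0,"wy":0,"wz":0},
])

```text
time_s: 27.78
eef_pos: [663.9, -218.3, 86.3]
tool_rot: [[0.029, -0.999, 0.026], [-0.741, -0.038, -0.67], [0.671, 0.0, -0.742]]
ft_force: [0.4, -0.0, -0.6]
finger_gap: 0.12
grip_force: 58.7
```

Request:
carry_out([
  {"gripper":1,"x":-0.05,"y":0,"z":0.055,"wx":0,"wy":0,"wz":0},
  {"gripper":1,"x":0,"y":0,"z":0,"wx":0,"wy":0,"wz":0},
  {"gripper":1,"x":0,"y":0,"z":0,"wx":0,"wy":0,"wz":0},
])

```text
time_s: 28.15
eef_pos: [664.0, -218.2, 85.7]
tool_rot: [[0.029, -0.999, 0.026], [-0.741, -0.039, -0.67], [0.671, -0.0, -0.742]]
ft_force: [-0.7, -0.7, -1.3]
finger_gap: 0.121
grip_force: 58.7
```

Request:
carry_out([
  {"gripper":1,"x":-0.05,"y":0,"z":0.055,"wx":0,"wy":0,"wz":0},
  {"gripper":1,"x":0,"y":0,"z":0,"wx":0,"wy":0,"wz":0},
  {"gripper":1,"x":0,"y":0,"z":0,"wx":0,"wy":0,"wz":0},
])

```text
time_s: 28.52
eef_pos: [663.9, -218.2, 84.9]
tool_rot: [[0.029, -0.999, 0.026], [-0.741, -0.039, -0.67], [0.671, 0.0, -0.742]]
ft_force: [1.0, 0.2, -0.7]
finger_gap: 0.119
grip_force: 58.7
```

Request:
carry_out([
  {"gripper":1,"x":-0.05,"y":0,"z":0.055,"wx":0,"wy":0,"wz":0},
  {"gripper":1,"x":0,"y":0,"z":0,"wx":0,"wy":0,"wz":0},
  {"gripper":1,"x":0,"y":0,"z":0,"wx":0,"wy":0,"wz":0},
])

```text
time_s: 28.9
eef_pos: [664.0, -218.2, 84.4]
tool_rot: [[0.028, -0.999, 0.026], [-0.741, -0.039, -0.67], [0.671, -0.0, -0.742]]
ft_force: [-0.4, -0.0, 1.5]
finger_gap: 0.123
grip_force: 58.9
```

Request:
carry_out([
  {"gripper":1,"x":-0.03,"y":0,"z":0.035,"wx":0,"wy":0,"wz":0},
  {"gripper":1,"x":0,"y":0,"z":0,"wx":0,"wy":0,"wz":0},
  {"gripper":1,"x":0,"y":0,"z":0,"wx":0,"wy":0,"wz":0},
])

```text
time_s: 29.28
eef_pos: [664.0, -218.3, 84.3]
tool_rot: [[0.028, -0.999, 0.026], [-0.741, -0.039, -0.671], [0.671, -0.0, -0.741]]
ft_force: [-1.9, 1.0, 5.6]
finger_gap: 0.123
grip_force: 59.2
```

Contact at 5.6 N: the collar is seated. Releasing and backing off.

Request:
carry_out([
  {"gripper":0.83,"x":0,"y":0,"z":0,"wx":0,"wy":0,"wz":0},
  {"gripper":0.75,"x":0,"y":0,"z":0,"wx":0,"wy":0,"wz":0},
  {"gripper":0.6,"x":0,"y":0,"z":0,"wx":0,"wy":0,"wz":0},
  {"gripper":0.6,"x":0,"y":0,"z":0,"wx":0,"wy":0,"wz":0},
  {"gripper":0.6,"x":0,"y":0,"z":0,"wx":0,"wy":0,"wz":0},
  {"gripper":0.6,"x":0,"y":0,"z":-2,"wx":0,"wy":0,"wz":0},
  {"gripper":0.6,"x":0,"y":0,"z":-3,"wx":0,"wy":0,"wz":0},
  {"gripper":0.6,"x":0,"y":0,"z":-4,"wx":0,"wy":0,"wz":0},
  {"gripper":0.6,"x":0,"y":0,"z":-4,"wx":0,"wy":0,"wz":0},
  {"gripper":0.6,"x":0,"y":0,"z":-3,"wx":0,"wy":0,"wz":0},
  {"gripper":0.6,"x":0,"y":0,"z":0,"wx":0,"wy":0,"wz":0},
  {"gripper":0.6,"x":0,"y":0,"z":0,"wx":0,"wy":0,"wz":0},
])

```text
time_s: 30.78
eef_pos: [659.3, -111.3, 201.8]
tool_rot: [[0.029, -0.999, 0.025], [-0.741, -0.038, -0.67], [0.671, 0.001, -0.742]]
ft_force: [-0.2, 0.0, 0.7]
finger_gap: 0.403
grip_force: 0.0
```

Run:
```python
from h import *
s=arm.read_state();print(s['eef_pos'],s['ft_force'],s['time_s'])
c=shot('side','side12.png');axis(c,60,182,661,-188,14)
t=shot('top');P=cloud(t);x,y,z=np.moveaxis(P,-1,0);m=(abs(x-662)<12)&(abs(y+188)<12)&(z>170)&(z<184);print('end',P[m].mean(0).round(1))
P=cloud(c);x,y,z=np.moveaxis(P,-1,0);m=(abs(x-600)<25)&(abs(y+290)<25)&(z>8);print('cap',P[m].mean(0).round(1),z[m].max())
```

```text
[ 659.32195056 -111.29404753  201.80848664] [-0.19832316  0.01158394  0.7099185 ] 30.775
60 22 [ 658.8 -191.9   60.5] [ 654.1 -195.3] [ 664.9 -187.5]
68 21 [ 658.6 -191.1   68.1] [ 653.5 -194. ] [ 666.6 -186.1]
76 28 [ 658.7 -191.    76.1] [ 653.2 -194.6] [ 666.2 -184.8]
84 31 [ 658.9 -191.    85.2] [ 653.3 -193.5] [ 668.1 -185.1]
92 27 [ 659.2 -188.7   91.1] [ 653.5 -193. ] [ 665.3 -182.4]
100 22 [ 658.7 -189.8   99.8] [ 655.  -192.8] [ 664.3 -183.2]
108 23 [ 659.6 -189.8  107.8] [ 654.9 -193.8] [ 666.4 -185.1]
116 21 [ 659.8 -189.8  115.4] [ 654.9 -192.2] [ 665.6 -186. ]
124 29 [ 658.7 -189.3  124.1] [ 654.4 -192.8] [ 664.4 -182.2]
132 21 [ 659.6 -189.8  132.2] [ 655.6 -192.7] [ 666.5 -185.1]
140 21 [ 660.1 -189.7  139.4] [ 655.  -193.1] [ 665.9 -184.2]
148 26 [ 658.9 -190.1  147.6] [ 654.6 -192.5] [ 665.  -186.7]
156 27 [ 659.5 -189.3  155.4] [ 655.1 -191.9] [ 667.6 -183.7]
164 27 [ 659.6 -189.8  163.9] [ 654.4 -192.3] [ 665.8 -186.8]
172 39 [ 660.1 -187.6  172.5] [ 655.2 -193. ] [ 665.5 -180.1]
end [ 663.  -187.4  174.1]
cap [ 595.  -294.4   20.8] 26.6815498412858
```

The tool stands upright with its handle end at z≈175, so the collar is on the rim. Handing in.

```bash
python3 -c "
from workcell import arm
print(arm.sign_off())"
```

```text
the job is handed in; nothing more can be done
None
```

I handed the job in at about 31 s: by camera, the half-hitch tool stands upright, shank-down in the vial with its collar on the rim, and the dust cap stands on the bench about 120 mm away. I saw no sign of disturbed bystanders, though I didn't re-measure them at the end, and the hand-in returned no verdict.

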